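Load and index the dividing table

ROBOT

A 6-joint arm with a two-finger parallel gripper is mounted at the origin on the work surface. World frame = base frame: x ahead of the robot, y to its left, z up, the work surface at z = 0. Lengths are in m, angles in rad, forces in N, time in s.
With the tool pointing down it reaches from about 0.3 to 0.85 m from the base axis. Payload 5.4 kg.
Tool frame: the origin (TCP) lies midway between the tips of the shut fingers; the grasp point (between the pads) lies arm.tcp_to_grasp behind it (arm.tcp_to_grasp is the distance from the TCP to the grasp point, in m); z points along the fingers, y is the line along which they close (so a half turn about z gives the same grasp; the last joint's range is limited). The gripper opens to 85 mm and grips with 20 to 120 N. Pads are 22 mm wide; open, the fingers measure 114 mm over their backs; the gripper's body (76 mm by 85 mm) begins 54 mm behind the grasp point. The pads swing forward as they close: fully open they stand 13 mm farther back than shut.
Start: joints at [-0.21, 0.158, 1.597, -0, 1.386, -0.21], TCP at [0.575, -0, 0.231] pointing down, gripper open.
Joint ranges: [-2.91, 2.91], [-0.94, 2.29], [0.18, 2.7], [-1.29, 4.43], [0.17, 2.64], [-3, 3]. Speed limits (rad/s): [2.57, 2.57, 3.14, 3.14, 3.14, 3.14].

INTERFACE

Orientations are given as a 3x3 rotation matrix whose columns are the frame's x, y, z axes.
In Python, from bench import arm gives the robot as it stands.
- The arm moves only by the tool move_arm, never from a script. Its arguments are lists of equal length, an entry for each row: "delta_pos": the shift along the world's x, y, z each as a share of 0.3 m, from -1 to 1, a list of three; "dr": the turn, a rotation vector about the world's x, y, z each as a share of pi/2 rad, from -1 to 1, a list of three; "fingers": the opening, from -1 (shut) to 1 (fully open). In form: {"delta_pos": [[x, y, z], ...], "dr": [[wx, wy, wz], ...], "fingers": [fingers, ...]}. A call has exactly 10 rows; each row shifts and turns the commanded pose from where the row before left it; what a row does not reach is not made up. A row lasts 1/12 s, in which the tool goes at most 41.7 mm and 7.16 degrees, less where a joint would pass 70% of its speed; a pose out of reach is approached as far as the arm can. A call with a number of a shift or a turn outside -1 to 1 is refused whole. A call with a gripper value outside its range is refused whole. The fingers move at their own pace and stop on an object; "newtons" is the grip in N (left out, the last holds). Time passes only in rows, so rows that do not move let the fingers close, or fill a call up. It gives the time, the measured TCP pose, the force, the opening and the grip force at its end, in the units of the state.
- arm.observe(): the state, without advancing time (a new reading comes with each control period).
- arm.snapshot(name): name is "scene" or "side" or "wrist"; returns a dict with "pixels" (384x512x3 uint8, red, green, blue), "camera_matrix" (3x3 intrinsics, pixels), "eye" and "rotation" of the camera in the world. Camera axes: x right, y down, z forward; pixel columns grow to the right and rows downward; lengths in m; the calibration is good to about 2 mm. A picture is of the moment at which its call begins. There is no depth.
- arm.finish_job(): hands the job in; it is judged then, once.
The state is a dict: "t": time; "q": joint angles; "dq": joint speeds; "joint_torque": joint torques, N m; "tool_pos": TCP position; "tcp_rot": TCP orientation; "ft_force": force on the tool from outside, world axes, zero at the start; "ft_torque": the same for the moment, N m; "gripper_width": finger opening in m; "grip_force": force on a finger pad.
Only numpy, scipy, OpenCV 4.12 (cv2) and the standard library are available. Lean on these libraries where they do the work, as an engineer would, in place of code of your own. Each camera call takes 0.05 s, during which the arm holds its last target. There are 200 camera calls.

TASK

Crank the worm-driven dividing table clockwise until the brass pointer on its plate stands at the single mark, then seat every loose bronze horn insert fully and level in a pocket of the plate, one to a pocket (any pocket will do). Then crank it one division further clockwise, four full turns of the crank, so that the pointer stands at the double mark with all inserts still seated, and leave the other things on the bench where they are.

Things in the scene. Friction and masses are not known exactly. Their poses are not given: they have to be found in the camera images.
- plate (a joint): turn of the dividing table's steel plate (264 mm wide, top 48 mm above the bench, upright axis), rad, growing clockwise from above. 0: its pointer (brass bar at the rim) is at the single brass mark on the grey flange; 1.047 (60 degrees, one division): at the double mark. Ticks every 10 degrees. Starts 0.4-0.9 before 0. Only the worm moves it, and holds it
- crank (a joint): turn of the crank disc, rad, growing clockwise from above; always 24 times joint plate (one crank turn: 15 degrees of plate, same sense). At either mark the handle points straight away from the plate, along -y of crank_axis. Turning takes about 2 N at the handle; it stays where left
- crank_axis (a point): point on the upright axis of the crank, 101 mm above the bench, level with crank_grip. Its x and y axes are those of the dividing table's base: x points from the plate's centre to the single mark, -y to the crank's side; the plate's centre is at (50, 205) mm in these axes.
- crank_grip (a point): the crank's upright wooden handle, a freely spinning sleeve 16 mm in diameter and 42 mm tall, 40 mm from crank_axis; the point lies on the sleeve's axis, 101 mm above the bench. The sleeve stands from 77 to 119 mm above the bench, over the 104 mm wide steel crank disc (top at 76 mm).
- insert1_mid (a point): bronze horn insert, loose, 44 mm tall, 0.2-0.34 kg; point 22 mm above its underside, mid-foot. Foot 52 (x) x 36 (y) x 12 mm, its +x +y corner cut away (20 along x, 16 along y). Mid-foot stands a neck, 30 (x) x 14 (y) mm, 12 to 44 mm up, round-topped: grip across y. A short horn at the neck's top points to +x (32 mm from the middle). z up. 2 or 3 inserts are present, all alike
- insert2_mid (a point): another bronze insert, like insert1
- insert3_mid (a point): another bronze insert, like insert1
- pocket1 (a point): steel nest fixed on the plate: pocket of the insert's one-way outline, 2 mm wider all round (56 x 40 mm, +x +y corner filled), 10 mm deep, walls 6 mm, floor 48 mm above the bench. Point and axes are where a seated insert's own point and axes are (22 mm above the pocket floor, x outwards from the plate's centre); turns with the plate
- pocket2 (a point): another nest, like pocket1; the middle one of the three, opposite the pointer
- pocket3 (a point): another nest, like pocket1
- ladle_a: copper ladle blank, bystander; origin under its 82 mm bowl, flat handle to -x, 185 mm out
- ladle_b: copper ladle blank, bystander, like ladle_a
- sahan_lid: squat tinned dish lid with a knob, 124 mm across, 50 mm tall, bystander; origin at centre of underside
- stone_holder: polished steel burnishing stone-holder, 70 x 26 x 28 mm, bystander; origin at centre of underside
- flux_jar: amber jar, 64 mm across, 80 mm tall, bystander; origin at centre of underside
- brush: brush, lying along x, bystander
- solder_reel: steel cylinder 60 mm across, 35 mm tall, bystander; origin at centre of underside
Things that resemble listed ones, but are neither listed nor needed, are in the scene too. What is shaped like the part that bears insert2_mid but blue is not meant. What is shaped like the part that bears insert1_mid but black is not meant.

How it is judged:
By the outcome, as a careful person would: the job done as asked, in the order asked, and still so for the second after the job is handed in, with the robot touching nothing.
Of insert1, insert2, insert3 only 2 to 3 are there at a start; the rules pass over those that are not, and their reading is None.
At some moment in a run one of insert1, insert2, insert3 may be knocked a few centimetres aside while the robot is not near it.
Once in a run the grip may slacken for a moment while it holds something.
It also fails if it takes over 210 s, if anything falls off the work surface, if the arm or the gripper's body presses on something with over 40 N, if the wrist force passes 120 N, or if a joint passes its speed limit or range.

## Working session

There is one attempt and no reset: what is moved stays moved. The work goes in short steps, Python scripts to look and compute and a tool call to move; the robot and the scene stay as the last step left them, time stands still between calls to the robot, and variables do not carry over. Pictures are saved under pics/ and viewed, at most 17 in all, crops included, and the job is handed in when it is done.

Besides the shell and the picture viewer there is one more tool, called after "Request:" as a command line: name --argument value ..., lists and objects as JSON in quotes. move_arm: Moves the arm, as the interface text tells. Shift numbers are shares of 0.3 m and turn numbers shares of pi/2 rad, none past 1 either way. Its arguments: {"type":"object","properties":{"delta_pos":{"type":"array"},"dr":{"type":"array"},"fingers":{"type":"array"},"newtons":{"type":"number"}},"required":["delta_pos","dr","fingers"]}

```bash
ls; mkdir -p pics
python3 - <<'E'
from bench import arm
import cv2,numpy as np,pickle
print(arm.tcp_to_grasp)
s=arm.observe();print({k:np.round(v,3).tolist() for k,v in s.items()})
d={}
for n in("scene","side","wrist"):
    a=arm.snapshot(n);d[n]=a
    cv2.imwrite(f"pics/{n}0.png",a["pixels"][:,:,::-1]);print(n,np.round(a["eye"],3),np.round(a["rotation"],3).tolist(),np.round(a["camera_matrix"],1).tolist())
pickle.dump(d,open("v0.pkl","wb"))
sc=cv2.resize(d["scene"]["pixels"][:,:,::-1],(800,600),interpolation=cv2.INTER_CUBIC)
cv2.imwrite("pics/scene0b.png",sc)
E
```

```text
pics
0.0187
{'t': 0.0, 'q': [-0.21, 0.159, 1.598, 0.0, 1.386, -0.21], 'dq': [0.0, -0.0, -0.001, 0.002, -0.002, 0.002], 'joint_torque': [0.0, -39.601, -33.143, -0.0, 0.008, -0.0], 'tool_pos': [0.574, 0.0, 0.23], 'tcp_rot': [[-0.0, 1.0, -0.002], [1.0, 0.0, 0.0], [0.0, -0.002, -1.0]], 'ft_force': [-0.094, -0.666, -0.119], 'ft_torque': [-0.017, -0.015, -0.001], 'grip_force': 0.0, 'gripper_width': 0.086}
scene [1.169 0.673 1.025] [[-0.715, 0.497, -0.491], [0.699, 0.49, -0.521], [-0.019, -0.716, -0.698]] [[495.8, 0.0, 260.7], [0.0, 495.8, 197.4], [0.0, 0.0, 1.0]]
side [-0.085 -1.02   0.772] [[0.852, -0.285, 0.44], [-0.524, -0.423, 0.74], [-0.025, -0.86, -0.509]] [[391.4, 0.0, 255.5], [0.0, 391.4, 194.2], [0.0, 0.0, 1.0]]
wrist [0.575 0.072 0.373] [[1.0, 0.001, -0.002], [0.001, -0.959, -0.282], [-0.002, 0.282, -0.959]] [[266.5, 0.0, 256.4], [0.0, 266.5, 189.9], [0.0, 0.0, 1.0]]
```

View pics/scene0b.png

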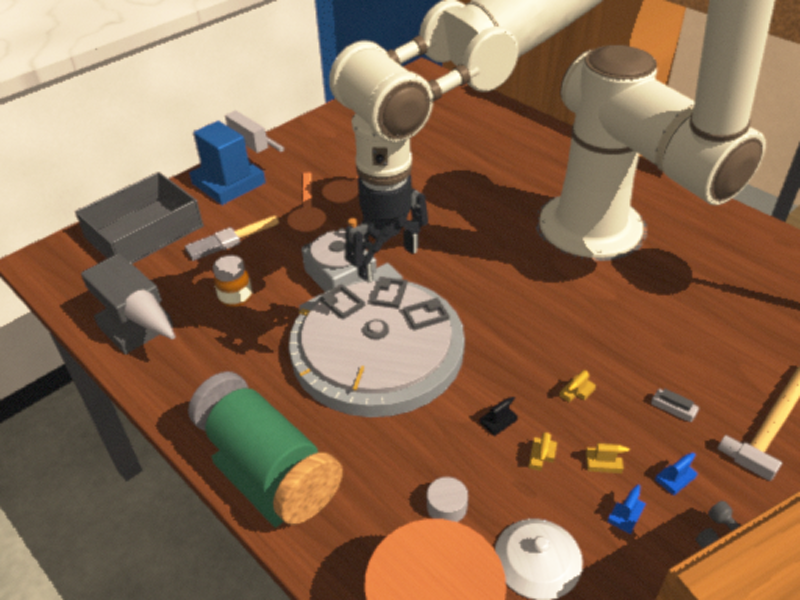

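View pics/side0.png

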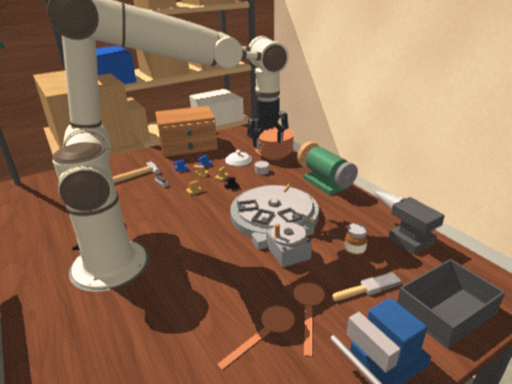

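View pics/wrist0.png

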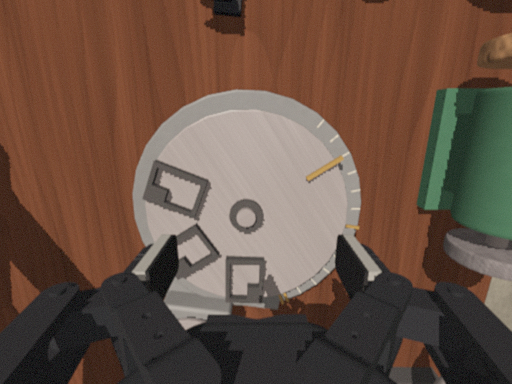

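The scene picture (800x600) shows three yellow-bronze inserts at (577,386), (543,450) and (606,457). The lookalikes are black at (498,414) and blue at (677,470) and (627,508). In the wrist view the pointer is at (325,168), the single mark at (352,227), the double mark at (285,297) and the hub at (246,215). The crank is at about (338,248) in the scene picture.

```bash
cat > h.py <<'E'
import numpy as np,cv2,pickle
def ray(c,uv):
    d=np.linalg.inv(c["camera_matrix"])@np.array([uv[0],uv[1],1.]);return c["rotation"]@d
def onz(c,uv,z):
    d=ray(c,uv);e=np.array(c["eye"]);return e+d*(z-e[2])/d[2]
def proj(c,p):
    q=c["rotation"].T@(np.array(p)-c["eye"]);q=c["camera_matrix"]@q;return q[:2]/q[2]
def comps(m,amin=20):
    n,l,s,ce=cv2.connectedComponentsWithStats(m.astype(np.uint8));return [(int(s[i,4]),ce[i],s[i,:4].tolist(),l==i) for i in range(1,n) if s[i,4]>=amin]
def hsv(c):return cv2.cvtColor(c["pixels"],cv2.COLOR_RGB2HSV)
def brass(c,smin=130):
    h=hsv(c);return (h[...,0]>=14)&(h[...,0]<=32)&(h[...,1]>smin)&(h[...,2]>90)
E
python3 - <<'E'
from h import *
d=pickle.load(open("v0.pkl","rb"))
w=d["wrist"];h=hsv(w)
for a,ce,b,_ in comps(brass(w),6):print("wb",a,ce.round(1),b,onz(w,ce,.048).round(4))
s=d["scene"]
for a,ce,b,_ in comps(brass(s),15):print("sb",a,ce.round(1),b,onz(s,ce,.02).round(3))
# flange circle: grey low-sat
m=((h[...,1]<60)&(h[...,2]>90)).astype(np.uint8)
m[250:]=0
c=max(cv2.findContours(m,0,1)[0],key=cv2.contourArea)
p=c[:,0].astype(float);p=p[p[:,1]<230]
for z in(.03,.04,.048):
    q=np.array([onz(w,x,z)[:2] for x in p])
    A=np.c_[2*q,np.ones(len(q))];x=np.linalg.lstsq(A,(q**2).sum(1),rcond=None)[0]
    r=np.sqrt(x[2]+x[0]**2+x[1]**2);print(z,x[:2].round(4),r.round(4),np.std(np.hypot(*(q-x[:2]).T)-r).round(5))
print("hub",onz(w,(246,215),.055))
for y in(130,):print(h[y,130:260:3,2],h[y,130:260:3,1])
E
```

```text
wb 6 [494.   40.8] [493, 39, 3, 5] [0.8331 0.1461 0.048 ]
wb 10 [496.9  58.4] [494, 57, 7, 3] [0.8407 0.1287 0.048 ]
wb 144 [323.9 168.1] [307, 157, 36, 23] [0.658  0.0048 0.048 ]
wb 27 [354.3 226.9] [346, 225, 14, 5] [ 0.7039 -0.0743  0.048 ]
wb 14 [286.1 297.6] [284, 293, 5, 9] [ 0.6172 -0.1852  0.048 ]
wb 13 [281.2 299.9] [279, 296, 5, 8] [ 0.6102 -0.1891  0.048 ]
sb 1946 [409.4  18.5] [360, 0, 94, 54] [-0.827 -0.429  0.02 ]
sb 393 [502.9  12.6] [492, 0, 20, 28] [-1.171 -0.155  0.02 ]
sb 709 [342.7  46.6] [317, 18, 46, 54] [-0.411 -0.48   0.02 ]
sb 15 [287.3  41.1] [284, 39, 8, 5] [-0.287 -0.682  0.02 ]
sb 26 [358.1  46. ] [353, 42, 11, 10] [-0.46  -0.437  0.02 ]
sb 87 [359.3  69.8] [353, 57, 15, 22] [-0.308 -0.314  0.02 ]
sb 34 [507.8 141.4] [503, 137, 9, 10] [-0.28   0.307  0.02 ]
sb 138 [165.8 144.2] [150, 138, 29, 14] [ 0.506 -0.478  0.02 ]
sb 25 [225.6 141.9] [223, 140, 6, 5] [ 0.361 -0.346  0.02 ]
sb 150 [149.1 181.4] [138, 173, 22, 14] [ 0.651 -0.367  0.02 ]
sb 17 [194.2 199.2] [191, 198, 7, 4] [ 0.603 -0.209  0.02 ]
sb 39 [228.9 242. ] [226, 235, 7, 15] [ 0.641 -0.016  0.0
[... 181 characters left out ...]
 ]
sb 437 [387.7 292.6] [375, 283, 29, 20] [0.477 0.376 0.02 ]
sb 1338 [196.4 311.9] [175, 289, 44, 47] [0.838 0.091 0.02 ]
sb 3524 [478.8 358.8] [427, 315, 85, 69] [0.481 0.615 0.02 ]
0.03 [ 0.5619 -0.0466] 0.1467 0.01316
0.04 [ 0.5623 -0.0432] 0.1424 0.01278
0.048 [ 0.5626 -0.0404] 0.139 0.01247
hub [ 0.56109297 -0.05483885  0.055     ]
[130 125 121 122 123 122 116 121 108 145 156 158 155 156 156 151 154 163
 187 179 179 178 181 184 182 184 185 182 184 183 179 183 183 183 185 186
 185 187 183 186 183 184 179 182] [143 145 148 153 145 146 152 156 163  35  20  23  20  20  20  19  17  22
  29  30  27  27  30  28  28  29  28  28  26  28  28  26  28  28  28  27
  26  27  28  27  26  26  28  27]
```

```bash
cat >> h.py <<'E'
def plate(c,ctr,rmin=.12,rmax=.145,z=.048):
    "edge of the bright plate disc, radial scan, then robust circle fit"
    g=cv2.GaussianBlur(c["pixels"][...,1],(3,3),0).astype(float);P=[]
    for a in np.arange(0,2*np.pi,.02):
        r=np.arange(rmin,rmax,.0005);u=np.array([proj(c,[ctr[0]+x*np.cos(a),ctr[1]+x*np.sin(a),z]) for x in r],np.float32)
        v=cv2.remap(g.astype(np.float32),u[:,0].reshape(1,-1),u[:,1].reshape(1,-1),1)[0]
        k=6;dv=v[:-k]-v[k:]
        i=np.argmax(dv)
        if 10<dv[i]<60:P.append([ctr[0]+(r[i]+k*.00025)*np.cos(a),ctr[1]+(r[i]+k*.00025)*np.sin(a)])
    q=np.array(P)
    for _ in range(8):
        A=np.c_[2*q,np.ones(len(q))];x=np.linalg.lstsq(A,(q**2).sum(1),rcond=None)[0]
        r=np.sqrt(x[2]+x[0]**2+x[1]**2);e=np.abs(np.hypot(*(q-x[:2]).T)-r);q=q[e<max(.0015,2*np.median(e))]
    return x[:2],r,len(q),np.std(np.hypot(*(q-x[:2]).T)-r)
E
python3 - <<'E'
from h import *
d=pickle.load(open("v0.pkl","rb"));w=d["wrist"]
c=np.array([.561,-.055])
for _ in range(3):c,r,n,s=plate(w,c);print(c.round(4),r.round(4),n,s.round(5))
for z in(.035,.04,.048):
  for n,uv in(("single",(354.3,226.9)),("dbl",(283.7,298.7)),("ptr",(323.9,168.1))):
    v=onz(w,uv,z)[:2]-c;print(z,n,np.hypot(*v).round(4),np.degrees(np.arctan2(v[1],v[0])).round(2))
# pockets: dark nests
h=hsv(w);m=(h[...,2]<85)
for a,ce,b,_ in comps(m,60):
    p=onz(w,ce,.058)[:2]-c
    if np.hypot(*p)<.12:print(a,ce.round(1),b,(p+c).round(4),np.hypot(*p).round(4),np.degrees(np.arctan2(p[1],p[0])).round(2))
E
```

```text
[ 0.5602 -0.0557] 0.1307 143 0.0004
[ 0.5601 -0.0563] 0.1311 115 0.0004
[ 0.56   -0.0562] 0.1311 100 0.00037
0.035 single 0.151 -9.13
0.035 dbl 0.1517 -68.57
0.035 ptr 0.117 29.93
0.04 single 0.1487 -8.4
0.04 dbl 0.1478 -68.23
0.04 ptr 0.1164 30.68
0.048 single 0.1451 -7.17
0.048 dbl 0.1415 -67.63
0.048 ptr 0.1155 31.91
92 [186.5 174.2] [156, 161, 52, 33] [ 0.4897 -0.0008] 0.0895 141.74
183 [165.4 191.8] [151, 167, 40, 46] [ 0.462 -0.023] 0.1035 161.3
103 [206.4 238.8] [194, 224, 25, 32] [ 0.5093 -0.0869] 0.0593 -148.82
76 [243.9 258.3] [227, 257, 36, 4] [ 0.5578 -0.1154] 0.0592 -92.14
100 [233.5 289. ] [229, 264, 18, 35] [ 0.5429 -0.1634] 0.1085 -99.09
```

Request:
move_arm --delta_pos '[[-0.018,-0.042,0.092],[-0.018,-0.042,0.092],[-0.018,-0.042,0.092],[-0.018,-0.042,0.092],[-0.018,-0.042,0.092],[-0.018,-0.042,0.092],[-0.018,-0.042,0.092],[-0.018,-0.042,0.092],[0,0,0],[0,0,0]]' --dr '[[0,0,0],[0,0,0],[0,0,0],[0,0,0],[0,0,0],[0,0,0],[0,0,0],[0,0,0],[0,0,0],[0,0,0]]' --fingers '[1,1,1,1,1,1,1,1,1,1]'

```text
t: 0.98
tool_pos: [0.5321, -0.1015, 0.4538]
tcp_rot: [[0.001, 1.0, 0.003], [1.0, -0.001, -0.001], [-0.001, 0.003, -1.0]]
ft_force: [0.3, 1.2, -0.6]
gripper_width: 0.0855
grip_force: 0.0
```

Run:
```python
from bench import arm
from h import *
d={n:arm.snapshot(n) for n in("scene","side","wrist")};pickle.dump(d,open("v1.pkl","wb"))
cv2.imwrite("pics/w1.png",cv2.resize(d["wrist"]["pixels"][:,:,::-1],(800,600),interpolation=cv2.INTER_CUBIC))
s=d["scene"]["pixels"][:,:,::-1]
cv2.imwrite("pics/s1.png",cv2.resize(s[100:340,180:500],(800,600),interpolation=cv2.INTER_CUBIC))
w=d["wrist"];c=np.array([.560,-.056])
for _ in range(3):c,r,n,e=plate(w,c);print(c.round(4),r.round(4),n,e.round(5))
for a,ce,b,_ in comps(brass(w),3):print(a,ce.round(1),b,onz(w,ce,.045).round(4))
```

```text
[ 0.5603 -0.0564] 0.1308 227 0.00056
[ 0.5602 -0.0564] 0.1308 229 0.0006
[ 0.5602 -0.0563] 0.1308 230 0.00061
3 [345.  138.7] [344, 138, 3, 2] [ 0.7107 -0.0809  0.045 ]
4 [297.5 193.5] [297, 193, 2, 2] [ 0.6195 -0.1974  0.045 ]
5 [294. 195.] [293, 194, 3, 3] [ 0.6121 -0.2008  0.045 ]
61 [210.9 226.5] [207, 220, 10, 14] [ 0.4295 -0.2749  0.045 ]
119 [309.4 251.6] [300, 247, 25, 17] [ 0.653  -0.3371  0.045 ]
```

View pics/w1.png

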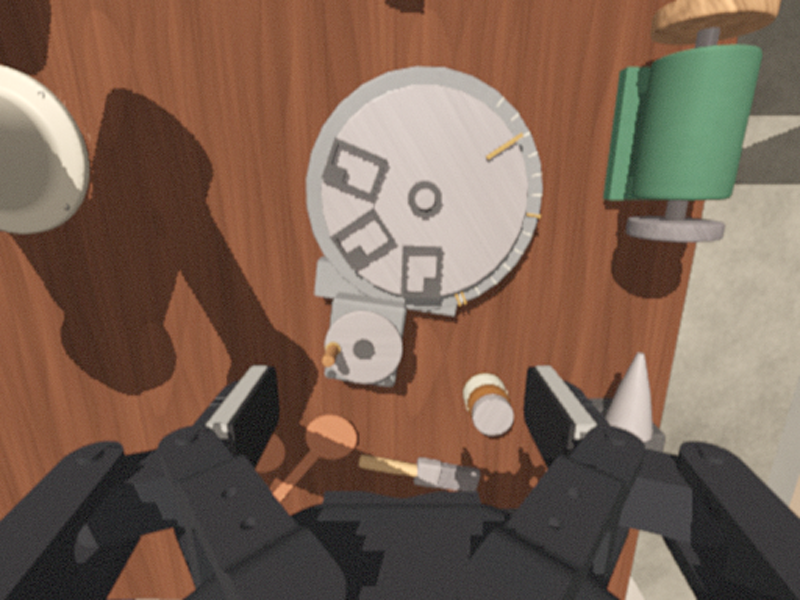

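View pics/s1.png

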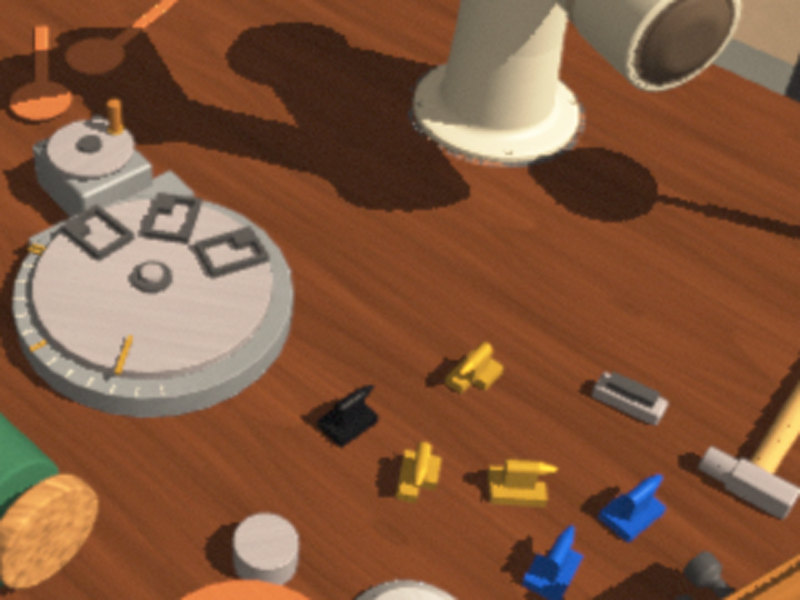

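The wrist view (800x600) shows the crank disc at (363,348) with its handle to the left at about (330,353), the three nests at (356,171), (365,240) and (422,272), and the pointer at (505,147). The scene crop shows the three bronze inserts at (474,368), (420,470) and (518,483), clearly yellow. The black lookalike is at (348,415) and the blue ones are at (633,507) and (553,563). I choose the three yellow ones.

```bash
cat >> h.py <<'E'
def tri(l):
    A=0;b=0
    for c,uv in l:
        d=ray(c,uv);d=d/np.linalg.norm(d);M=np.eye(3)-np.outer(d,d);A=A+M;b=b+M@c["eye"]
    p=np.linalg.solve(A,b);return p,[np.linalg.norm(proj(c,p)-uv) for c,uv in l]
def wood(c,near,r=14):
    h=hsv(c);m=(h[...,0]>=8)&(h[...,0]<=22)&(h[...,1]>140)&(h[...,2]>110)
    yy,xx=np.mgrid[:384,:512];m&=(xx-near[0])**2+(yy-near[1])**2<r*r
    k=comps(m,8);return max(k,key=lambda t:t[0])[:3] if k else None
E
python3 - <<'E'
from h import *
d=pickle.load(open("v1.pkl","rb"));w,s,si=d["wrist"],d["scene"],d["side"]
L=[]
for c,n in((w,(211,226)),(s,(226,146)),(si,(278,229))):
    k=wood(c,n,12);print(k); L.append((c,k[1]))
print(tri(L));print(tri(L[:2]),tri(L[1:]))
c=np.array([.481,-.252])
for _ in range(3):c,r,n,e=plate(w,c,.04,.06,.076);print(c.round(4),r.round(4),n,e.round(5))
C=np.array([.5602,-.0563])
print("angle",[np.degrees(np.arctan2(*(onz(w,uv,.04)[:2]-C)[::-1])).round(2) for uv in((345,138.7),(295.7,194.3))])
v=c-C;print(np.hypot(*v), np.degrees(np.arctan2(v[1],v[0])-np.arctan2(-205,-50)))
E
```

```text
(78, array([203.47435897, 225.25641026]), [200, 216, 8, 21])
(71, array([225.97183099, 146.16901408]), [223, 139, 7, 15])
(22, array([276.40909091, 229.95454545]), [275, 225, 4, 12])
(array([ 0.43347321, -0.25041589,  0.09964376]), [np.float64(4.52505725440629), np.float64(1.2091609735544184), np.float64(2.0953483666288735)])
(array([ 0.42550178, -0.25698096,  0.08734534]), [np.float64(2.441172621324536), np.float64(1.6643337382266168)]) (array([ 0.4390263 , -0.25013557,  0.09940624]), [np.float64(0.47823959578309333), np.float64(0.49130928685339476)])
[ 0.4795 -0.2518] 0.0521 202 0.00067
[ 0.4792 -0.2518] 0.052 199 0.00065
[ 0.4789 -0.2518] 0.0521 176 0.0006
angle [np.float64(-9.4), np.float64(-68.71)]
0.21175360656201034 -8.871629325371837
```

Request:
move_arm --delta_pos '[[-0.031,-0.05,-0.1],[-0.031,-0.05,-0.1],[-0.031,-0.05,-0.1],[-0.031,-0.05,-0.1],[-0.031,-0.05,-0.1],[-0.031,-0.05,-0.1],[-0.031,-0.05,-0.1],[-0.031,-0.05,-0.1],[-0.031,-0.05,-0.1],[-0.03,-0.045,-0.1]]' --dr '[[0,0,0],[0,0,0],[0,0,0],[0,0,0],[0,0,0],[0,0,0],[0,0,0],[0,0,0],[0,0,0],[0,0,0]]' --fingers '[0.2,0.2,0.2,0.2,0.2,0.2,0.2,0.2,0.2,0.2]' --newtons 20

```text
t: 1.97
tool_pos: [0.4377, -0.2486, 0.1492]
tcp_rot: [[-0.001, 1.0, -0.002], [1.0, 0.001, 0.002], [0.002, -0.002, -1.0]]
ft_force: [0.6, -1.7, 0.3]
gripper_width: 0.0513
grip_force: 0.0
```

Run:
```python
from bench import arm
from h import *
d={n:arm.snapshot(n) for n in("scene","side","wrist")};pickle.dump(d,open("v2.pkl","wb"))
cv2.imwrite("pics/w2.png",np.hstack([d["wrist"]["pixels"][150:,100:400,::-1],d["scene"]["pixels"][60:294,120:420,::-1]]))
print(arm.observe()["tool_pos"])
print(proj(d["wrist"],[.439,-.25,.119]),proj(d["scene"],[.439,-.25,.119]))
```

```text
[ 0.43673253 -0.24733709  0.14858601]
[262.98947061 226.03340307] [225.08365902 141.052846  ]
```

View pics/w2.png

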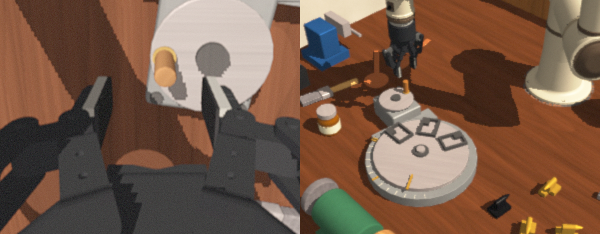

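The crop shows the handle between the open fingers, its top at about (266,224) in the full wrist image against a predicted (263,226). I'll go down and grip it.

Request:
move_arm --delta_pos '[[0.006,-0.004,-0.054],[0.006,-0.004,-0.054],[0,0,-0.054],[0,0,-0.054],[0,0,0],[0,0,0],[0,0,0],[0,0,0],[0,0,0],[0,0,0]]' --dr '[[0,0,0],[0,0,0],[0,0,0],[0,0,0],[0,0,0],[0,0,0],[0,0,0],[0,0,0],[0,0,0],[0,0,0]]' --fingers '[0.2,0.2,0.2,0.2,0.2,-1,-1,-1,-1,-1]' --newtons 20

```text
t: 2.95
tool_pos: [0.4404, -0.2522, 0.0894]
tcp_rot: [[-0.002, 1.0, -0.007], [1.0, 0.002, -0.001], [-0.001, -0.007, -1.0]]
ft_force: [-15.8, 0.7, 14.1]
gripper_width: 0.0152
grip_force: 22.1
```

Run:
```python
import numpy as np
# shifts (shares of .3) of a clockwise circle, radius .04, start world angle deg, step 18
from bench import arm
s=arm.observe();print(s["tool_pos"],s["gripper_width"],s["ft_force"])
def circ(a0,step,n):
    a=np.radians(a0-step*np.arange(n+1));p=.04*np.c_[np.cos(a),np.sin(a)]/.3
    return np.diff(p,axis=0).round(4).tolist()
for i in range(4):print(circ(177.5-180*i,18,10))
```

```text
[ 0.44038702 -0.25223255  0.0894259 ] 0.015163174875344894 [-15.79986184   0.72239509  14.06078198]
[[0.0083, 0.0409], [0.0205, 0.0363], [0.0308, 0.0282], [0.038, 0.0173], [0.0414, 0.0047], [0.0409, -0.0083], [0.0363, -0.0205], [0.0282, -0.0308], [0.0173, -0.038], [0.0047, -0.0414]]
[[-0.0083, -0.0409], [-0.0205, -0.0363], [-0.0308, -0.0282], [-0.038, -0.0173], [-0.0414, -0.0047], [-0.0409, 0.0083], [-0.0363, 0.0205], [-0.0282, 0.0308], [-0.0173, 0.038], [-0.0047, 0.0414]]
[[0.0083, 0.0409], [0.0205, 0.0363], [0.0308, 0.0282], [0.038, 0.0173], [0.0414, 0.0047], [0.0409, -0.0083], [0.0363, -0.0205], [0.0282, -0.0308], [0.0173, -0.038], [0.0047, -0.0414]]
[[-0.0083, -0.0409], [-0.0205, -0.0363], [-0.0308, -0.0282], [-0.038, -0.0173], [-0.0414, -0.0047], [-0.0409, 0.0083], [-0.0363, 0.0205], [-0.0282, 0.0308], [-0.0173, 0.038], [-0.0047, 0.0414]]
```

Request:
move_arm --delta_pos '[[0,0,0],[0,0,0.02],[0,0,0],[0,0,0],[0,0,0],[0,0,0],[0,0,0],[0,0,0],[0,0,0],[0,0,0]]' --dr '[[0,0,0],[0,0,0],[0,0,0],[0,0,0],[0,0,0],[0,0,0],[0,0,0],[0,0,0],[0,0,0],[0,0,0]]' --fingers '[-0.4,-0.4,-0.4,-0.4,-1,-1,-1,-1,-1,-1]' --newtons 20

```text
t: 3.78
tool_pos: [0.4404, -0.2519, 0.094]
tcp_rot: [[-0.001, 1.0, -0.006], [1.0, 0.001, 0.0], [0.0, -0.006, -1.0]]
ft_force: [-12.6, 1.0, 12.3]
gripper_width: 0.0154
grip_force: 21.0
```

Request:
move_arm --delta_pos '[[0.0083,0.0409,0],[0.0205,0.0363,0],[0.0308,0.0282,0],[0.038,0.0173,0],[0.0414,0.0047,0],[0.0409,-0.0083,0],[0.0363,-0.0205,0],[0.0282,-0.0308,0],[0.0173,-0.038,0],[0.0047,-0.0414,0]]' --dr '[[0,0,0],[0,0,0],[0,0,0],[0,0,0],[0,0,0],[0,0,0],[0,0,0],[0,0,0],[0,0,0],[0,0,0]]' --fingers '[-1,-1,-1,-1,-1,-1,-1,-1,-1,-1]'

```text
t: 4.62
tool_pos: [0.5205, -0.2557, 0.094]
tcp_rot: [[-0.002, 1.0, -0.007], [1.0, 0.002, 0.001], [0.001, -0.007, -1.0]]
ft_force: [-18.2, 3.5, 16.4]
gripper_width: 0.015
grip_force: 21.8
```

Run:
```python
from bench import arm
from h import *
s=arm.snapshot("scene");print(arm.observe()["tool_pos"])
cv2.imwrite("pics/s3.png",cv2.resize(s["pixels"][100:280,160:340,::-1],(540,540),interpolation=cv2.INTER_CUBIC))
```

```text
[ 0.52005217 -0.25779696  0.09400065]
```

View pics/s3.png

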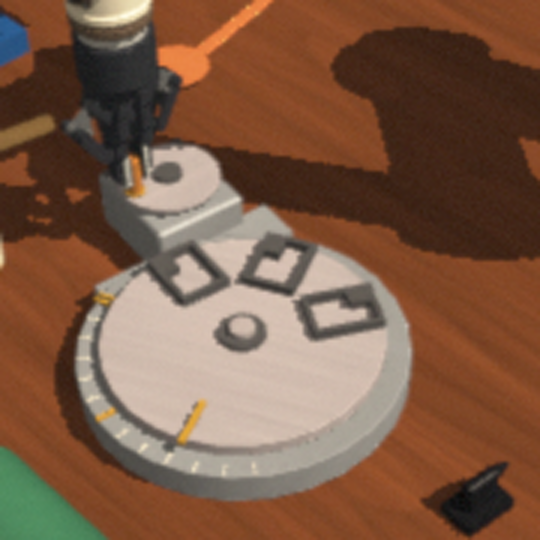

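The scene crop shows the handle gripped on the far side of the disc, at about (137,178). The pointer has advanced to (190,425), close to its mark at (105,413), so the grip drives the crank.

Request:
move_arm --delta_pos '[[-0.0083,-0.0409,0],[-0.0205,-0.0363,0],[-0.0308,-0.0282,0],[-0.038,-0.0173,0],[-0.0414,-0.0047,0],[-0.0409,0.0083,0],[-0.0363,0.0205,0],[-0.0282,0.0308,0],[-0.0173,0.038,0],[-0.0047,0.0414,0]]' --dr '[[0,0,0],[0,0,0],[0,0,0],[0,0,0],[0,0,0],[0,0,0],[0,0,0],[0,0,0],[0,0,0],[0,0,0]]' --fingers '[-1,-1,-1,-1,-1,-1,-1,-1,-1,-1]'

```text
t: 5.5
tool_pos: [0.4403, -0.2532, 0.0941]
tcp_rot: [[-0.0, 1.0, -0.005], [1.0, 0.0, -0.003], [-0.003, -0.005, -1.0]]
ft_force: [-9.1, -2.3, 8.4]
gripper_width: 0.0153
grip_force: 21.0
```

Request:
move_arm --delta_pos '[[0.0083,0.0409,0],[0.0205,0.0363,0],[0.0308,0.0282,0],[0.038,0.0173,0],[0.0414,0.0047,0],[0.0409,-0.0083,0],[0.0363,-0.0205,0],[0.0282,-0.0308,0],[0.0173,-0.038,0],[0.0047,-0.0414,0]]' --dr '[[0,0,0],[0,0,0],[0,0,0],[0,0,0],[0,0,0],[0,0,0],[0,0,0],[0,0,0],[0,0,0],[0,0,0]]' --fingers '[-1,-1,-1,-1,-1,-1,-1,-1,-1,-1]'

```text
t: 6.33
tool_pos: [0.5204, -0.2556, 0.0939]
tcp_rot: [[-0.002, 1.0, -0.008], [1.0, 0.002, 0.001], [0.001, -0.008, -1.0]]
ft_force: [-17.3, 3.7, 17.0]
gripper_width: 0.0153
grip_force: 21.9
```

Request:
move_arm --delta_pos '[[-0.0083,-0.0409,0],[-0.0205,-0.0363,0],[-0.0308,-0.0282,0],[-0.038,-0.0173,0],[-0.0414,-0.0047,0],[-0.0409,0.0083,0],[-0.0363,0.0205,0],[-0.0282,0.0308,0],[-0.0173,0.038,0],[-0.0047,0.0414,0]]' --dr '[[0,0,0],[0,0,0],[0,0,0],[0,0,0],[0,0,0],[0,0,0],[0,0,0],[0,0,0],[0,0,0],[0,0,0]]' --fingers '[-1,-1,-1,-1,-1,-1,-1,-1,-1,-1]'

```text
t: 7.17
tool_pos: [0.4403, -0.2533, 0.0941]
tcp_rot: [[-0.0, 1.0, -0.005], [1.0, 0.0, -0.003], [-0.003, -0.005, -1.0]]
ft_force: [-9.3, -2.6, 8.9]
gripper_width: 0.0152
grip_force: 21.1
```

Request:
move_arm --delta_pos '[[0.0083,0.0409,0],[0.0205,0.0363,0],[0.0308,0.0282,0],[0.038,0.0173,0],[0.0414,0.0047,0],[0.0409,-0.0083,0],[0.0363,-0.0205,0],[0.0282,-0.0308,0],[0.0173,-0.038,0],[0.0047,-0.0414,0]]' --dr '[[0,0,0],[0,0,0],[0,0,0],[0,0,0],[0,0,0],[0,0,0],[0,0,0],[0,0,0],[0,0,0],[0,0,0]]' --fingers '[-1,-1,-1,-1,-1,-1,-1,-1,-1,-1]'

```text
t: 8.0
tool_pos: [0.5204, -0.2557, 0.0939]
tcp_rot: [[-0.002, 1.0, -0.008], [1.0, 0.002, 0.001], [0.001, -0.008, -1.0]]
ft_force: [-18.5, 4.0, 16.4]
gripper_width: 0.015
grip_force: 22.0
```

Run:
```python
from bench import arm
from h import *
s=arm.snapshot("scene");s2=arm.snapshot("side");print(arm.observe()["tool_pos"])
for a,ce,b,_ in comps(brass(s),10):
    if 170<ce[0]<330 and 130<ce[1]<300:print(a,ce.round(1),b,onz(s,ce,.048).round(4))
# predicted angle of pointer
C=np.array([.5602,-.0563])
for th in (-8.7,-68.7):
    for z,r in((.05,.1155),(.04,.148)):
        print(th,r,proj(s,[*(C+r*np.array([np.cos(np.radians(th)),np.sin(np.radians(th))])),z]))
```

```text
[ 0.52016375 -0.25697882  0.09399507]
39 [205.  159.2] [202, 152, 6, 14] [ 0.4849 -0.2986  0.048 ]
20 [193.8 199.1] [191, 198, 7, 4] [ 0.6197 -0.186   0.048 ]
57 [202.9 232.5] [192, 226, 22, 15] [ 0.6822 -0.07    0.048 ]
-8.7 0.1155 [204.16061052 229.71291299]
-8.7 0.148 [193.93995548 237.73273   ]
-68.7 0.1155 [203.48302816 199.33738427]
-68.7 0.148 [193.84663418 198.67799668]
```

Request:
move_arm --delta_pos '[[-0.0083,-0.0409,0],[-0.0205,-0.0363,0],[-0.0308,-0.0282,0],[-0.038,-0.0173,0],[-0.0414,-0.0047,0],[-0.0144,0.0014,0],[0,0,0],[0,0,0],[0,0,0],[0,0,0]]' --dr '[[0,0,0],[0,0,0],[0,0,0],[0,0,0],[0,0,0],[0,0,0],[0,0,0],[0,0,0],[0,0,0],[0,0,0]]' --fingers '[-1,-1,-1,-1,-1,-1,-1,-1,-1,-1]'

```text
t: 8.93
tool_pos: [0.477, -0.2924, 0.0941]
tcp_rot: [[-0.0, 1.0, 0.0], [1.0, 0.0, 0.001], [0.001, 0.0, -1.0]]
ft_force: [-2.4, 3.6, 5.7]
gripper_width: 0.0156
grip_force: 20.8
```

Request:
move_arm --delta_pos '[[0,0,0],[0,0,0],[0,0,0],[0,0,0.1],[0,0.02,0.12],[0,0.05,0.12],[0,0.1,0.1],[0,0.12,0.05],[0,0.1,0],[0,0,0]]' --dr '[[0,0,0],[0,0,0],[0,0,0],[0,0,0],[0,0,0],[0,0,0],[0,0,0],[0,0,0],[0,0,0],[0,0,0]]' --fingers '[-0.2,-0.2,-0.2,-0.2,-0.2,0,1,1,1,1]'

```text
t: 9.77
tool_pos: [0.4772, -0.1726, 0.2413]
tcp_rot: [[-0.004, 1.0, 0.003], [1.0, 0.004, 0.001], [0.001, 0.003, -1.0]]
ft_force: [-0.2, 0.4, -0.2]
gripper_width: 0.0847
grip_force: 0.0
```

```bash
cat > chk.py <<'E'
from bench import arm
from h import *
import sys
d={n:arm.snapshot(n) for n in("scene","side","wrist")};pickle.dump(d,open(sys.argv[1],"wb"))
w,s,si=d["wrist"],d["scene"],d["side"]
print(arm.observe()["tool_pos"])
for c in(w,s):
  for a,ce,b,_ in comps(brass(c,110),6):
    p=onz(c,ce,.05)[:2]-[.5602,-.0563];r=np.hypot(*p)
    if r<.32:print(a,ce.round(1),b,"r",r.round(4),"ang",np.degrees(np.arctan2(p[1],p[0])).round(2))
for p in([.4735,-.2913,.098],):print([proj(c,p).round(1) for c in(w,s,si)])
E
python3 chk.py v3.pkl
python3 - <<'E'
from h import *
d=pickle.load(open("v3.pkl","rb"))
cv2.imwrite("pics/v3.png",np.vstack([np.hstack([cv2.resize(d["scene"]["pixels"][110:290,160:340,::-1],(400,400)),cv2.resize(d["side"]["pixels"][170:290,220:340,::-1],(400,400))])]))
E
```

```text
[ 0.47644951 -0.17670329  0.23935347]
251 [431.  86.] [406, 80, 47, 14] r 0.1212 ang -8.91
43 [361.9 181.1] [359, 174, 7, 14] r 0.1432 ang -68.53
40 [356. 183.] [353, 176, 7, 14] r 0.1431 ang -71.65
134 [255.7 263.8] [250, 257, 15, 18] r 0.2681 ang -108.28
17 [259.1 281.8] [255, 276, 8, 11] r 0.2949 ang -105.57
51 [207.7 147.6] [205, 141, 7, 13] r 0.3013 ang -112.69
144 [148.8 181.8] [138, 174, 21, 14] r 0.2989 ang -68.86
22 [151.2 193.7] [144, 190, 16, 6] r 0.2672 ang -60.27
22 [193.9 199.3] [191, 198, 7, 4] r 0.141 ang -64.42
72 [201.6 231.2] [192, 224, 21, 17] r 0.1237 ang -8.39
10 [172.5 257.5] [168, 253, 10, 10] r 0.2306 ang -0.41
9 [184. 268.] [180, 264, 9, 9] r 0.2349 ang 11.08
13 [197.9 281. ] [192, 275, 12, 13] r 0.2518 ang 23.42
[array([253.4, 271.3]), array([207.9, 145.8]), array([293.9, 233.4])]
```

View pics/v3.png

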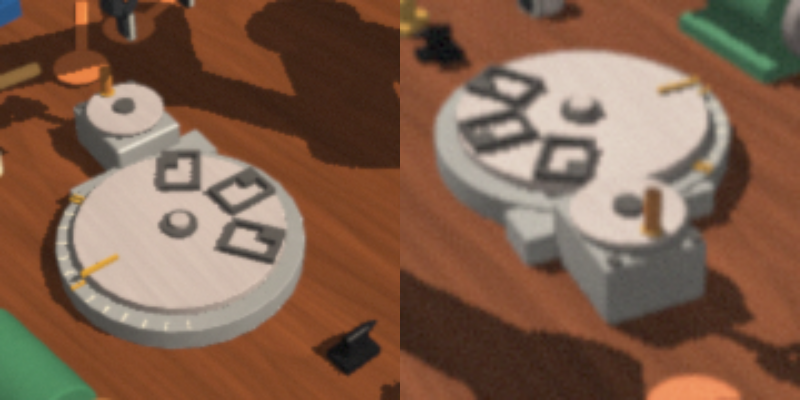

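The pictures show the pointer meeting the single mark (left crop, (80,278)) and the crank handle pointing away from the plate (right crop, (652,210)). Next I measure the pockets and move over the inserts.

Request:
move_arm --delta_pos '[[0,0.126,0.02],[0,0.126,0.02],[0,0.126,0.02],[0,0.126,0.02],[0,0.126,0.02],[0,0.126,0.02],[0,0.126,0.02],[0,0.126,0.02],[0,0.126,0.02],[0,0.126,0]]' --dr '[[0,0,0],[0,0,0],[0,0,0],[0,0,0],[0,0,0],[0,0,0],[0,0,0],[0,0,0],[0,0,0],[0,0,0]]' --fingers '[1,1,1,1,1,1,1,1,1,1]'

```text
t: 10.75
tool_pos: [0.4776, 0.2023, 0.2945]
tcp_rot: [[0.002, 1.0, 0.002], [1.0, -0.002, -0.0], [-0.0, 0.002, -1.0]]
ft_force: [0.8, -0.6, 0.8]
gripper_width: 0.0854
grip_force: 0.0
```

Run:
```python
from bench import arm
from h import *
w=arm.snapshot("wrist");pickle.dump(w,open("v4.pkl","wb"));o=arm.observe();print(o["tool_pos"],o["q"],w["eye"])
d=pickle.load(open("v3.pkl","rb"));p=d["wrist"]["pixels"][:260,60:460,::-1]
cv2.imwrite("pics/v4.png",np.vstack([cv2.resize(w["pixels"][:260,60:460,::-1],(460,299)),cv2.resize(p,(460,299))]))
for a,ce,b,_ in comps(brass(w,110),60):print(a,ce.round(1),b,onz(w,ce,.02).round(4))
w=d["wrist"];h=hsv(w);C=np.array([.5602,-.0563])
m=(h[...,2]<110)&(h[...,1]<90)
m=cv2.morphologyEx(m.astype(np.uint8),cv2.MORPH_CLOSE,np.ones((3,3)))
for a,ce,b,_ in comps(m,40):
    q=onz(w,ce,.058)[:2]-C
    if np.hypot(*q)<.135:print("nest",a,ce.round(1),b,np.hypot(*q).round(4),np.degrees(np.arctan2(q[1],q[0])).round(1))
```

```text
[0.47644505 0.20827917 0.29374525] [ 0.17659186 -0.02354295  1.66543008  0.00472855  1.49868758  0.17307554] [0.4778198  0.27426542 0.43683123]
1073 [254.9  39. ] [236, 13, 40, 53] [0.4763 0.3714 0.02  ]
908 [293.9  95.4] [273, 79, 45, 37] [0.5337 0.2969 0.02  ]
793 [198.2 123.4] [181, 110, 38, 27] [0.3899 0.2569 0.02  ]
791 [497.  212.1] [476, 198, 36, 34] [0.8808 0.1121 0.02  ]
nest 244 [302.3  12.1] [277, 0, 55, 27] 0.0639 123.4
nest 241 [244.   36.2] [222, 29, 54, 25] 0.1019 162.6
nest 283 [326.1  76.6] [312, 56, 36, 34] 0.0111 -117.5
nest 174 [248.1  79. ] [216, 73, 58, 12] 0.0938 -172.3
nest 41 [423.6  88.7] [414, 87, 22, 4] 0.1093 -11.8
nest 1066 [282.8 148.3] [240, 95, 113, 89] 0.104 -119.6
nest 43 [436.4 100.6] [433, 97, 8, 8] 0.129 -15.8
nest 82 [376.8 165.4] [360, 152, 37, 23] 0.1289 -59.6
```

View pics/v4.png

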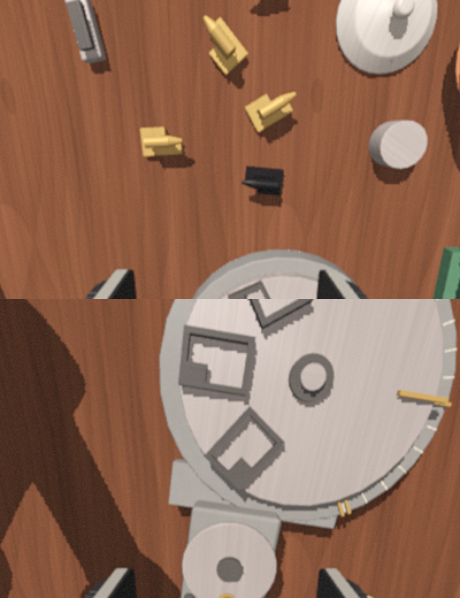

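The upper view shows the three bronze inserts at (162,141), (270,110) and (227,45), with the black lookalike at (264,180). The lower view shows the nests at about (270,300), (217,362) and (247,450), with the middle one's filled corner towards -x -y. I'll drop for a close view of the inserts.

Request:
move_arm --delta_pos '[[-0.01,0.03,-0.1],[-0.01,0.03,-0.1],[-0.01,0.03,-0.1],[-0.01,0.03,-0.1],[-0.01,0.03,-0.1],[0,0,0],[0,0,0],[0,0,0],[0,0,0],[0,0,0]]' --dr '[[0,0,0],[0,0,0],[0,0,0],[0,0,0],[0,0,0],[0,0,0],[0,0,0],[0,0,0],[0,0,0],[0,0,0]]' --fingers '[1,1,1,1,1,1,1,1,1,1]'

```text
t: 11.63
tool_pos: [0.4635, 0.2463, 0.1461]
tcp_rot: [[0.001, 1.0, 0.004], [1.0, -0.001, 0.001], [0.001, 0.004, -1.0]]
ft_force: [0.6, -0.2, -0.6]
gripper_width: 0.0855
grip_force: 0.0
```

Run:
```python
from bench import arm
from h import *
w=arm.snapshot("wrist");pickle.dump(w,open("v5.pkl","wb"));o=arm.observe();print(o["tool_pos"],w["eye"])
T=[]
for a,ce,b,_ in comps(brass(w,110),300):
    print(a,ce.round(1),b,onz(w,ce,.02).round(4))
    if onz(w,ce,.02)[0]>.65: continue
    x,y=int(ce[0]),int(ce[1]);y=max(y,42)
    T.append(cv2.resize(w["pixels"][y-42:y+42,x-42:x+42,::-1],(378,378),interpolation=cv2.INTER_CUBIC)); print("crop origin",x-42,y-42)
cv2.imwrite("pics/v5.png",np.hstack(T[:3])[:, :1134] if 0 else cv2.resize(np.hstack(T[:3]),(798,266),interpolation=cv2.INTER_AREA))
```

```text
[0.46313866 0.2463106  0.14575173] [0.46324431 0.31808983 0.28851308]
2316 [269.3  50.1] [242, 10, 59, 79] [0.476  0.3719 0.02  ]
crop origin 227 8
1823 [325.4 132.6] [294, 112, 72, 49] [0.5324 0.2983 0.02  ]
crop origin 283 90
1547 [185.1 171.2] [160, 152, 55, 38] [0.3909 0.2595 0.02  ]
crop origin 143 129
```

View pics/v5.png

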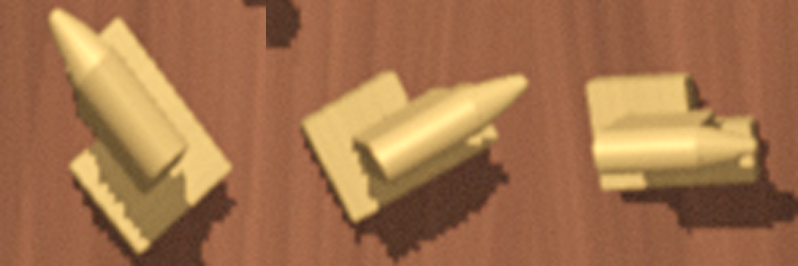

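The close crops show all three inserts upright, left to right: horn up-left, horn up-right, horn right. Each has its foot corners and horn tip visible, so I'll cast those pixels.

```bash
cat > ins.py <<'E'
from h import *
w=pickle.load(open("v5.pkl","rb"));k=266/84
# tip, back, foot: (+x-y),( -x+y),(-x-y)
D={"B":((227,8),0,(58,14),(165,165),(120,18),(140,252),(232,168)),
"C":((283,90),266,(524,82),(375,160),(495,133),(302,122),(355,222)),
"A":((143,129),532,(752,157),(596,150),(757,185),(588,78),(602,188))}
for n,(o,x0,t,b,*f) in D.items():
    g=lambda p,z:onz(w,(o[0]+(p[0]-x0)/k,o[1]+p[1]/k),z)[:2]
    T,Bk=g(t,.037),g(b,.037);v=T-Bk;a=np.degrees(np.arctan2(v[1],v[0]));L=np.hypot(*v)
    F=[g(p,.012) for p in f];c=(F[0]+F[1])/2;e=F[0]-F[2];s=F[1]-F[2]
    print(n,"neck: len",L.round(4),"ang",a.round(1),"mid",(Bk+v*15/47).round(4),"| foot ctr",c.round(4),"ang",np.degrees(np.arctan2(e[1],e[0])).round(1),np.degrees(np.arctan2(-s[0],s[1])).round(1)," ",np.hypot(*e).round(4),np.hypot(*s).round(4))
E
python3 ins.py
```

```text
B neck: len 0.0458 ang 128.7 mid [0.4746 0.3722] | foot ctr [0.4753 0.372 ] ang 130.9 130.9   0.0518 0.036
C neck: len 0.047 ang 28.1 mid [0.5344 0.2994] | foot ctr [0.5339 0.3   ] ang 33.6 30.2   0.0521 0.0374
A neck: len 0.0476 ang -2.7 mid [0.3891 0.2574] | foot ctr [0.3917 0.2581] ang 1.1 1.5   0.0528 0.0375
```

Request:
move_arm --delta_pos '[[0.013,-0.112,0.026],[0.013,-0.112,0.026],[0.013,-0.112,0.026],[0.013,-0.112,0.026],[0.013,-0.112,0.026],[0.013,-0.112,0.026],[0.013,-0.112,0.026],[0.013,-0.112,0.026],[0.013,-0.112,0.026],[0,-0.1,0.02]]' --dr '[[0,0,0],[0,0,0],[0,0,0],[0,0,0],[0,0,0],[0,0,0],[0,0,0],[0,0,0],[0,0,0],[0,0,0]]' --fingers '[1,1,1,1,1,1,1,1,1,1]'

```text
t: 12.52
tool_pos: [0.4975, -0.0886, 0.2221]
tcp_rot: [[0.001, 1.0, 0.003], [1.0, -0.001, -0.002], [-0.002, 0.003, -1.0]]
ft_force: [0.0, -0.5, -0.6]
gripper_width: 0.0854
grip_force: 0.0
```

Run:
```python
from bench import arm
from h import *
w=arm.snapshot("wrist");w=arm.snapshot("wrist");pickle.dump(w,open("v6.pkl","wb"));o=arm.observe();print(o["tool_pos"],w["eye"])
C=np.array([.5602,-.0563])
for _ in range(3):C,r,n,e=plate(w,C)
print("C",C.round(4),r,n)
cv2.imwrite("pics/v6.png",cv2.resize(w["pixels"][:270,100:460,::-1],(800,600),interpolation=cv2.INTER_CUBIC))
h=hsv(w);m=(h[...,2]<115)&(h[...,1]<90)
for a,ce,b,mm in comps(m,150):
    p=onz(w,ce,.058)[:2]-C
    if np.hypot(*p)<.135:
        cn=max(cv2.findContours(mm.astype(np.uint8),0,1)[0],key=cv2.contourArea)[:,0]
        q=np.array([onz(w,x,.058)[:2] for x in cn.astype(float)]).astype(np.float32)
        r=cv2.minAreaRect(q*1000);print(a,b,np.round(r[0],1),np.round(r[1],1),round(r[2],1),"r,ang",np.hypot(*(np.array(r[0])/1000-C)).round(4),np.degrees(np.arctan2(r[0][1]/1000-C[1],r[0][0]/1000-C[0])).round(1))
for a,ce,b,_ in comps(brass(w,110),6):
    p=onz(w,ce,.05)[:2]-C;print("br",a,ce.round(1),np.hypot(*p).round(4),np.degrees(np.arctan2(p[1],p[0])).round(2))
```

```text
[ 0.49784061 -0.09050151  0.22256964] [ 0.49789569 -0.02060565  0.36524142]
C [ 0.5689 -0.0527] 0.13729233416120057 102
2172 [239, 17, 71, 93] [519.5  24.3] [51.7 74.7] 26.6 r,ang 0.0915 122.7
1947 [197, 103, 66, 60] [468.3 -46.3] [57.  71.4] 81.4 r,ang 0.1008 176.4
757 [291, 123, 37, 41] [559.9 -57.2] [42.3 43.2] 45.4 r,ang 0.01 -153.3
1524 [220, 165, 69, 72] [ 499.1 -128.4] [69.  63.3] 46.8 r,ang 0.103 -132.7
br 195 [406.1 156.4] 0.1111 -11.4
```

View pics/v6.png

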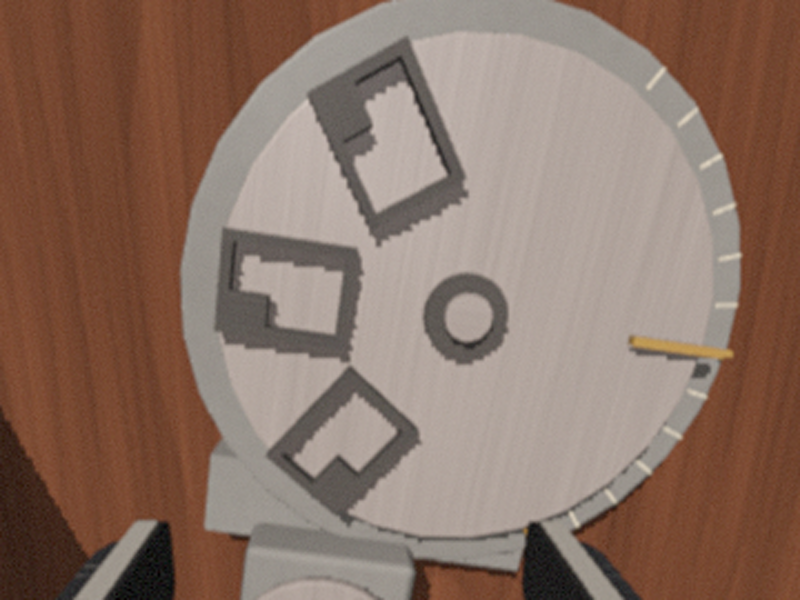

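The close view (800x600) shows the three nests with outer corners: middle (222,228), (360,250), (348,358), (216,332); upper (310,95), (408,40), (465,185); lower (352,368), (270,455), (348,522), (420,435). The filled corners face as described.

Run:
```python
from h import *
w=pickle.load(open("v6.pkl","rb"));k=800/360
N={"mid":((222,228),(216,332),(348,358),(360,250)),"up":((408,40),(310,95),(380,240),(465,185)),"low":((270,455),(348,522),(420,435),(352,368))}
C=np.array([.5602,-.0563])
for z in(.048,.058):
  for n,P in N.items():
    q=np.array([onz(w,(100+x/k,y/k),z)[:2] for x,y in P])
    o=(q[0]+q[1])/2;i=(q[2]+q[3])/2;v=o-i;v/=np.hypot(*v)
    t=q[1]-q[0]
    c=o-v*.034
    f=lambda p:(p.round(4),np.hypot(*(p-C)).round(4),np.degrees(np.arctan2(*(p-C)[::-1])).round(1))
    print(z,n,"axis",np.degrees(np.arctan2(v[1],v[0])).round(1),np.degrees(np.arctan2(t[1],t[0])).round(1),"len",np.hypot(*(o-i)).round(4),"wid",np.hypot(*t).round(4),np.hypot(*(q[2]-q[3])).round(4),"c(out)",f(c),"mean",f(q.mean(0)))
# single mark ticks / hub
print("hub",onz(w,(100+467/k,317/k),.06))
```

```text
0.048 mid axis 169.8 -97.1 len 0.0715 wid 0.0532 0.0565 c(out) (array([ 0.4656, -0.0451]), np.float64(0.0953), np.float64(173.3)) mean (array([ 0.4673, -0.0454]), np.float64(0.0935), np.float64(173.3))
0.048 up axis 116.4 -153.7 len 0.0726 wid 0.0518 0.0496 c(out) (array([0.5199, 0.0288]), np.float64(0.0942), np.float64(115.4)) mean (array([0.5209, 0.0268]), np.float64(0.0919), np.float64(115.3))
0.048 low axis -130.1 -43.6 len 0.0679 wid 0.0611 0.0543 c(out) (array([ 0.4988, -0.1305]), np.float64(0.0963), np.float64(-129.6)) mean (array([ 0.4988, -0.1306]), np.float64(0.0964), np.float64(-129.6))
0.058 mid axis 169.8 -97.1 len 0.0693 wid 0.0516 0.0548 c(out) (array([ 0.4677, -0.0445]), np.float64(0.0933), np.float64(172.8)) mean (array([ 0.4683, -0.0447]), np.float64(0.0927), np.float64(172.8))
0.058 up axis 116.4 -153.7 len 0.0703 wid 0.0502 0.048 c(out) (array([0.5196, 0.0263]), np.float64(0.092), np.float64(116.2)) mean (array([0.5201, 0.0253]), np.float64(0.0909), np.float64(116.1))
0.058 low axis -130.1 -43.6 len 0.0657 wid 0.0592 0.0526 c(out) (array([ 0.4995, -0.1263]), np.float64(0.0926), np.float64(-131.0)) mean (array([ 0.4987, -0.1271]), np.float64(0.0938), np.float64(-130.9))
hub [ 0.56021616 -0.05667579  0.06      ]
```

Request:
move_arm --delta_pos '[[-0.0357,0.115,-0.04],[-0.0357,0.115,-0.04],[-0.0357,0.115,-0.04],[-0.0357,0.115,-0.04],[-0.0357,0.115,-0.04],[-0.0357,0.115,-0.04],[-0.0357,0.115,-0.04],[-0.0357,0.115,-0.04],[-0.0357,0.115,-0.04],[-0.0357,0.115,-0.04]]' --dr '[[0,0,-0.077],[0,0,-0.077],[0,0,-0.077],[0,0,-0.077],[0,0,-0.077],[0,0,-0.077],[0,0,-0.077],[0,0,-0.077],[0,0,-0.077],[0,0,-0.077]]' --fingers '[0,0,0,0,0,0,0,0,0,0]'

```text
t: 13.45
tool_pos: [0.3961, 0.2408, 0.1074]
tcp_rot: [[0.91, 0.416, 0.002], [0.416, -0.91, 0.001], [0.002, 0.0, -1.0]]
ft_force: [0.9, 0.1, 0.6]
gripper_width: 0.0426
grip_force: 0.0
```

Request:
move_arm --delta_pos '[[0,0,0],[0,0,0],[0,0,0],[0,0,0],[0,0,0],[0,0,0],[0,0,0],[0,0,0],[0,0,0],[0,0,0]]' --dr '[[0,0,-0.075],[0,0,-0.075],[0,0,-0.075],[0,0,0],[0,0,0],[0,0,0],[0,0,0],[0,0,0],[0,0,0],[0,0,0]]' --fingers '[0,0,0,0,0,0,0,0,0,0]'

```text
t: 14.28
tool_pos: [0.3968, 0.2386, 0.1072]
tcp_rot: [[0.997, 0.08, -0.0], [0.08, -0.997, 0.0], [-0.0, -0.0, -1.0]]
ft_force: [1.4, -0.6, -0.6]
gripper_width: 0.0426
grip_force: 0.0
```

```bash
cat > st.py <<'E'
from bench import arm
from h import *
o=arm.observe();R=o["tcp_rot"];print(np.round(o["tool_pos"],4),"phi",np.degrees(np.arctan2(R[1][1],R[0][1])).round(2),"tilt",np.round([R[0][2],R[1][2]],4),"q",np.round(o["q"],2),"w",round(o["gripper_width"],4),"f",np.round(o["ft_force"],1))
s=arm.snapshot("scene")
for a,ce,b,_ in comps(brass(s,110),150):
    p=onz(s,ce,.02)
    if .25<p[0]<.75 and -.3<p[1]<.45:print(a,ce.round(1),b,p.round(4))
E
python3 st.py
```

```text
[0.3968 0.2386 0.1072] phi -85.4 tilt [-0.      0.0001] q [0.28 0.01 2.02 0.   1.12 1.77] w 0.0426 f [ 1.4 -0.6 -0.6]
288 [370.2 247.5] [358, 237, 24, 21] [0.3926 0.2615 0.02  ]
312 [347.  288.5] [338, 276, 19, 25] [0.5369 0.2995 0.02  ]
435 [387.7 292.6] [375, 283, 29, 20] [0.4773 0.3763 0.02  ]
```

Request:
move_arm --delta_pos '[[-0.0193,0.065,0],[0,0,-0.05],[0,0,-0.05],[0,0,-0.05],[0,0,-0.05],[0,0,-0.05],[0,0,-0.05],[0,0,0],[0,0,0],[0,0,0]]' --dr '[[0,0,-0.0456],[0,0,0],[0,0,0],[0,0,0],[0,0,0],[0,0,0],[0,0,0],[0,0,0],[0,0,0],[0,0,0]]' --fingers '[0,0,0,0,0,0,0,0,0,-1]' --newtons 50

```text
t: 15.17
tool_pos: [0.3917, 0.2584, 0.0179]
tcp_rot: [[1.0, 0.009, 0.001], [0.009, -1.0, 0.0], [0.001, -0.0, -1.0]]
ft_force: [-0.4, -0.4, 0.3]
gripper_width: 0.0321
grip_force: 0.0
```

Request:
move_arm --delta_pos '[[0,0,0],[0,0,0],[0,0,0],[0,0,0],[0,0,0],[0,0,0],[0,0,0.1],[0,0,0.1],[0,0,0.1],[0,0,0]]' --dr '[[0,0,0],[0,0,0],[0,0,0],[0,0,0],[0,0,0],[0,0,0],[0,0,0],[0,0,0],[0,0,0],[0,0,0]]' --fingers '[-1,-1,-1,-1,-1,-1,-1,-1,-1,-1]' --newtons 50

```text
t: 16.0
tool_pos: [0.3949, 0.2596, 0.113]
tcp_rot: [[1.0, 0.009, 0.01], [0.009, -1.0, 0.004], [0.01, -0.003, -1.0]]
ft_force: [1.7, 0.3, -2.0]
gripper_width: 0.0128
grip_force: 50.0
```

```bash
python3 st.py
```

```text
[0.3949 0.2596 0.113 ] phi -89.51 tilt [0.0102 0.0036] q [0.33 0.01 2.   0.   1.12 1.89] w 0.0128 f [ 1.7  0.3 -2. ]
223 [373.7 226. ] [362, 213, 26, 21] [0.3244 0.2223 0.02  ]
313 [346.9 288.4] [338, 276, 19, 25] [0.5369 0.2994 0.02  ]
436 [387.7 292.6] [375, 283, 29, 20] [0.4772 0.3763 0.02  ]
```

Request:
move_arm --delta_pos '[[0.0208,-0.0388,0.01],[0.0208,-0.0388,0.01],[0.0208,-0.0388,0.01],[0.0208,-0.0388,0.01],[0.0208,-0.0388,0.01],[0.0208,-0.0388,0],[0.0208,-0.0388,0],[0.0208,-0.0388,0],[0.0208,-0.0388,0],[0.0208,-0.0388,0]]' --dr '[[0,0,0.064],[0,0,0.064],[0,0,0.064],[0,0,0.064],[0,0,0.064],[0,0,0.064],[0,0,0.064],[0,0,0.064],[0,0,0.064],[0,0,0.064]]' --fingers '[-1,-1,-1,-1,-1,-1,-1,-1,-1,-1]'

```text
t: 16.88
tool_pos: [0.452, 0.1411, 0.1199]
tcp_rot: [[0.524, 0.851, -0.004], [0.851, -0.524, -0.0], [-0.002, -0.003, -1.0]]
ft_force: [-0.5, -0.3, -2.7]
gripper_width: 0.0127
grip_force: 49.8
```

Request:
move_arm --delta_pos '[[0.0208,-0.0388,0],[0.0208,-0.0388,0],[0.0208,-0.0388,0],[0.0208,-0.0388,0],[0.0208,-0.0388,0],[0.0208,-0.0388,0],[0.0208,-0.0388,0],[0.0208,-0.0388,0],[0.0208,-0.0388,0],[0.0208,-0.0388,0]]' --dr '[[0,0,0.064],[0,0,0.064],[0,0,0.064],[0,0,0.064],[0,0,0.064],[0,0,0.064],[0,0,0.064],[0,0,0.064],[0,0,0.064],[0,0,0.064]]' --fingers '[-1,-1,-1,-1,-1,-1,-1,-1,-1,-1]'

```text
t: 17.72
tool_pos: [0.5144, 0.0251, 0.1197]
tcp_rot: [[-0.438, 0.899, -0.004], [0.899, 0.438, 0.001], [0.003, -0.003, -1.0]]
ft_force: [0.1, 0.6, -3.1]
gripper_width: 0.013
grip_force: 49.8
```

Run:
```python
from bench import arm
from h import *
o=arm.observe();R=o["tcp_rot"];print(np.round(o["tool_pos"],4),"phi",np.degrees(np.arctan2(R[1][1],R[0][1])).round(2),"tilt",np.round([R[0][2],R[1][2]],4),round(o["gripper_width"],4),np.round(o["ft_force"],1))
d={n:arm.snapshot(n) for n in("scene","side","wrist")};pickle.dump(d,open("v7.pkl","wb"))
s,w=d["scene"],d["wrist"]
cv2.imwrite("pics/v7.png",np.hstack([cv2.resize(w["pixels"][100:300,140:380,::-1],(480,400),interpolation=cv2.INTER_CUBIC),cv2.resize(s["pixels"][120:280,190:318,::-1],(320,400),interpolation=cv2.INTER_CUBIC)]))
```

```text
[0.5144 0.0251 0.1197] phi 25.96 tilt [-0.0042  0.0009] 0.013 [ 0.1  0.6 -3.1]
```

View pics/v7.png

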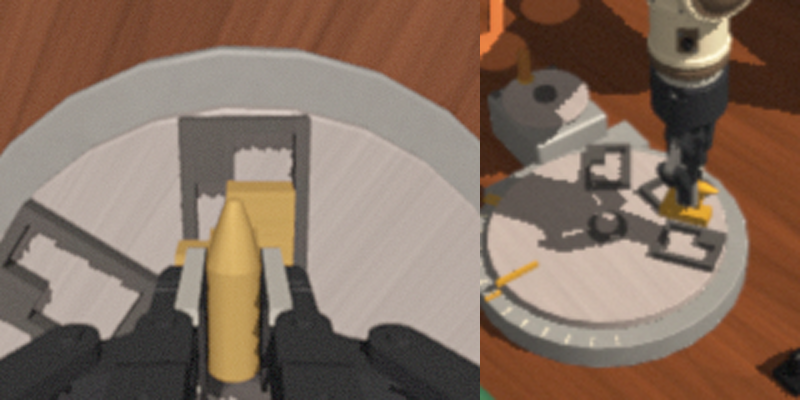

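The wrist crop shows the insert held straight and aligned with the nest. The foot's +x -y corner is at (293,183) and the nest's outer far corners are at (180,116) and (310,116). I'll compute the residual offsets from these.

Run:
```python
from h import *
w=pickle.load(open("v7.pkl","rb"))["wrist"];f=lambda x,y:(140+x/2,100+y/2)
T=np.array([.5144,.0251]);X=np.array([-.438,.899]);Y=np.array([-X[1],X[0]])  # insert axes
g=lambda x,y,z:(lambda p:np.array([(p-T)@X,(p-T)@Y]).round(4))(onz(w,f(x,y),z)[:2])
print("foot +x-y",g(293,183,.115),"+x edge l",g(228,183,.115),"horn tip",g(234,198,.140))
a,b=[onz(w,f(x,116),.058)[:2] for x in(180,310)]
print("nest far corners",g(180,116,.058),g(310,116,.058))
m=(a+b)/2;t=a-b;ax=np.degrees(np.arctan2(-t[0],t[1]));print("width",np.hypot(*t),"axis",ax)
n=np.array([np.cos(np.radians(ax)),np.sin(np.radians(ax))]);c=m-.034*n
print("centre",c,"rel TCP",(c-T)@X,(c-T)@Y)
print("right edge pts",g(308,180,.058),g(306,250,.058))
```

```text
foot +x-y [ 0.0263 -0.0182] +x edge l [0.0263 0.0005] horn tip [ 0.03   -0.0012]
nest far corners [0.0364 0.0197] [ 0.0362 -0.0305]
width 0.050235269387621455 axis 115.70147572671164
centre [0.51810792 0.02945688] rel TCP 0.0022927687637763843 -0.0052417348159547765
right edge pts [ 0.0104 -0.0306] [-0.0199 -0.0308]
```

Request:
move_arm --delta_pos '[[0.0143,0.0113,-0.02],[0,0,-0.025],[0,0,-0.025],[0,0,-0.025],[0,0,-0.025],[0,0,-0.015],[0,0,-0.01],[0,0,-0.005],[0,0,-0.005],[0,0,0]]' --dr '[[0,0,0],[0,0,0],[0,0,0],[0,0,0],[0,0,0],[0,0,0],[0,0,0],[0,0,0],[0,0,0],[0,0,0]]' --fingers '[-1,-1,-1,-1,-1,-1,-1,-1,-1,-1]'

```text
t: 18.7
tool_pos: [0.5199, 0.0289, 0.0756]
tcp_rot: [[-0.433, 0.901, -0.001], [0.901, 0.433, 0.0], [0.001, -0.0, -1.0]]
ft_force: [-0.8, 0.8, -4.8]
gripper_width: 0.0125
grip_force: 49.8
```

Request:
move_arm --delta_pos '[[0,0,0],[0,0,-0.006],[0,0,-0.006],[0,0,-0.006],[0,0,0],[0,0,0],[0,0,0],[0,0,0],[0,0,0],[0,0,0]]' --dr '[[0,0,0],[0,0,0],[0,0,0],[0,0,0],[0,0,0],[0,0,0],[0,0,0],[0,0,0],[0,0,0],[0,0,0]]' --fingers '[-1,-1,-1,-1,-1,-1,-1,-1,-1,-1]'

```text
t: 19.53
tool_pos: [0.5199, 0.0289, 0.07]
tcp_rot: [[-0.433, 0.901, -0.001], [0.901, 0.433, 0.0], [0.0, -0.0, -1.0]]
ft_force: [-2.3, 1.5, -3.9]
gripper_width: 0.0132
grip_force: 49.6
```

Request:
move_arm --delta_pos '[[0,0,-0.006],[0,0,-0.006],[0,0,-0.003],[0,0,0],[0,0,0],[0,0,0],[0,0,0],[0,0,0],[0,0,0],[0,0,0]]' --dr '[[0,0,0],[0,0,0],[0,0,0],[0,0,0],[0,0,0],[0,0,0],[0,0,0],[0,0,0],[0,0,0],[0,0,0]]' --fingers '[-1,-1,-1,-1,-1,-1,-1,-1,-1,-1]'

```text
t: 20.37
tool_pos: [0.5199, 0.0289, 0.0664]
tcp_rot: [[-0.434, 0.901, -0.001], [0.901, 0.434, 0.0], [0.001, -0.001, -1.0]]
ft_force: [-6.7, 2.4, 3.5]
gripper_width: 0.0128
grip_force: 50.7
```

Request:
move_arm --delta_pos '[[0,0,0],[0,0,0],[0,0,0],[0,0,0.05],[0,0,0.1],[0,0,0.1],[-0.01,0.1,0.02],[-0.017,0.12,0],[-0.017,0.12,0],[-0.017,0.12,0]]' --dr '[[0,0,0],[0,0,0],[0,0,0],[0,0,0],[0,0,0],[0,0,0],[0,0,0.04],[0,0,0.04],[0,0,0.04],[0,0,0.04]]' --fingers '[-0.3,-0.3,-0.3,-0.3,-0.3,-0.3,0,0,0,0]'

```text
t: 21.2
tool_pos: [0.5027, 0.168, 0.1479]
tcp_rot: [[-0.645, 0.764, 0.003], [0.764, 0.645, 0.0], [-0.002, 0.003, -1.0]]
ft_force: [0.9, -0.6, 0.5]
gripper_width: 0.0428
grip_force: 0.0
```

Request:
move_arm --delta_pos '[[-0.017,0.12,0],[-0.017,0.12,0],[-0.017,0.12,0],[-0.017,0.12,0],[0,0,0],[0,0,0],[0,0,0],[0,0,0],[0,0,0],[0,0,0]]' --dr '[[0,0,0],[0,0,0],[0,0,0],[0,0,0],[0,0,0],[0,0,0],[0,0,0],[0,0,0],[0,0,0],[0,0,0]]' --fingers '[0,0,0,0,0,0,0,0,0,0]'

```text
t: 22.03
tool_pos: [0.4819, 0.3098, 0.1468]
tcp_rot: [[-0.643, 0.766, 0.0], [0.766, 0.643, -0.0], [-0.0, 0.0, -1.0]]
ft_force: [-0.9, -0.9, 0.0]
gripper_width: 0.0426
grip_force: 0.0
```

```bash
python3 st.py
python3 - <<'E'
from bench import arm
from h import *
w=arm.snapshot("wrist")
for a,ce,b,_ in comps(brass(w,110),200):print(a,ce.round(1),onz(w,ce,.02).round(4))
pickle.dump(w,open("v8.pkl","wb"))
E
```

```text
[0.4819 0.3098 0.1468] phi 39.98 tilt [ 0.0003 -0.    ] q [ 0.36  0.23  1.69 -0.    1.22 -0.34] w 0.0426 f [-0.9 -0.9  0. ]
256 [272.9 215.2] [262, 207, 23, 17] [ 0.4884 -0.0018  0.02  ]
313 [346.9 288.5] [338, 276, 19, 25] [0.5369 0.2995 0.02  ]
434 [387.7 292.6] [375, 283, 29, 20] [0.4773 0.3764 0.02  ]
1737 [292.  132.6] [0.4758 0.3724 0.02  ]
1326 [282.5 216.3] [0.5278 0.2998 0.02  ]
```

Request:
move_arm --delta_pos '[[-0.0115,0.1035,0],[-0.0115,0.1035,0],[0,0,-0.086],[0,0,-0.086],[0,0,-0.086],[0,0,-0.086],[0,0,-0.086],[0,0,0],[0,0,0],[0,0,0]]' --dr '[[0,0,0.006],[0,0,0],[0,0,0],[0,0,0],[0,0,0],[0,0,0],[0,0,0],[0,0,0],[0,0,0],[0,0,0]]' --fingers '[0,0,0,0,0,0,0,0,0,-1]' --newtons 50

```text
t: 22.97
tool_pos: [0.4757, 0.3733, 0.0194]
tcp_rot: [[-0.651, 0.759, 0.002], [0.759, 0.651, 0.001], [-0.001, 0.002, -1.0]]
ft_force: [-0.4, -0.4, 0.3]
gripper_width: 0.0322
grip_force: 0.0
```

Request:
move_arm --delta_pos '[[0,0,0],[0,0,0],[0,0,0],[0,0,0],[0,0,0],[0,0,0.1],[0,0,0.1],[0,0,0.1],[0,0,0.05],[0,0,0]]' --dr '[[0,0,0],[0,0,0],[0,0,0],[0,0,0],[0,0,0],[0,0,0],[0,0,0],[0,0,0],[0,0,0],[0,0,0]]' --fingers '[-1,-1,-1,-1,-1,-1,-1,-1,-1,-1]' --newtons 50

```text
t: 23.8
tool_pos: [0.4773, 0.3744, 0.1281]
tcp_rot: [[-0.651, 0.759, 0.008], [0.759, 0.651, 0.004], [-0.002, 0.009, -1.0]]
ft_force: [0.6, 0.1, -0.8]
gripper_width: 0.013
grip_force: 50.5
```

```bash
python3 st.py
```

```text
[0.4773 0.3744 0.1281] phi 40.63 tilt [0.0083 0.0043] q [ 0.47  0.33  1.61  0.    1.2  -0.24] w 0.013 f [ 0.6  0.1 -0.8]
270 [272.5 214.7] [262, 206, 23, 18] [ 0.4877 -0.004   0.02  ]
312 [393.1 269. ] [382, 256, 26, 22] [0.4091 0.3443 0.02  ]
294 [346.7 289. ] [338, 277, 18, 24] [0.5384 0.3001 0.02  ]
```

Request:
move_arm --delta_pos '[[-0.0026,-0.107,0],[-0.0026,-0.107,0],[-0.0026,-0.107,0],[-0.0026,-0.107,0],[-0.0026,-0.107,0],[-0.0026,-0.107,0],[-0.0026,-0.107,0],[-0.0026,-0.107,0],[-0.0026,-0.107,0],[-0.0026,-0.107,0]]' --dr '[[0,0,0.0354],[0,0,0.0354],[0,0,0.0354],[0,0,0.0354],[0,0,0.0354],[0,0,0.0354],[0,0,0.0354],[0,0,0.0354],[0,0,0.0354],[0,0,0.0354]]' --fingers '[-1,-1,-1,-1,-1,-1,-1,-1,-1,-1]'

```text
t: 24.68
tool_pos: [0.4648, 0.0507, 0.1206]
tcp_rot: [[-0.954, 0.298, -0.004], [0.298, 0.954, 0.001], [0.004, -0.001, -1.0]]
ft_force: [0.5, 0.5, -2.0]
gripper_width: 0.0127
grip_force: 50.5
```

Request:
move_arm --delta_pos '[[-0.0026,-0.107,0],[-0.0026,-0.107,0],[-0.0026,-0.107,0],[0,0,-0.01],[0,0,0],[0,0,0],[0,0,0],[0,0,0],[0,0,0],[0,0,0]]' --dr '[[0,0,0.0354],[0,0,0.0354],[0,0,0.0354],[0,0,0],[0,0,0],[0,0,0],[0,0,0],[0,0,0],[0,0,0],[0,0,0]]' --fingers '[-1,-1,-1,-1,-1,-1,-1,-1,-1,-1]'

```text
t: 25.52
tool_pos: [0.4644, -0.0437, 0.1197]
tcp_rot: [[-0.991, 0.137, -0.0], [0.137, 0.991, 0.0], [0.0, 0.0, -1.0]]
ft_force: [0.7, 0.5, -2.5]
gripper_width: 0.0129
grip_force: 50.5
```

```bash
cat > nest.py <<'E'
from h import *
import sys
def nest(w,o,show=True):
    T=np.array(o["tool_pos"]);X=np.array([o["tcp_rot"][0][0],o["tcp_rot"][1][0]]);X/=np.hypot(*X);Y=np.array([-X[1],X[0]])
    h=hsv(w);m=((h[...,2]<120)&(h[...,1]<90)).astype(np.uint8)
    # far edge / +y,-y edges of the nest: sample rays from known directions in insert axes at z=.058
    at=lambda a,b:(lambda u:m[int(round(u[1])),int(round(u[0]))] if 0<=u[0]<511 and 0<=u[1]<383 else 0)(proj(w,[*(T[:2]+a*X+b*Y),.058]))
    def edge(fix,axis,lo,hi):  # last dark point going outwards
        R=[]
        for f in fix:
            k=[s for s in np.arange(lo,hi,np.sign(hi-lo)*.0003) if (at(s,f) if axis==0 else at(f,s))]
            if k:R.append(k[-1])
        return np.median(R).round(4) if R else None, np.round(R[::3],4)
    far=edge(np.arange(-.016,.012,.002),0,.022,.044)
    neg=edge(np.arange(.008,.028,.002),1,-.014,-.042)
    pos=edge(np.arange(.014,.028,.002),1,.014,.042)
    if show:print("far",far,"-y",neg,"+y",pos)
    return far[0],neg[0],pos[0]
    
if __name__=="__main__":
    from bench import arm
    o=arm.observe();R=o["tcp_rot"];print(np.round(o["tool_pos"],4),"phi",np.degrees(np.arctan2(R[1][1],R[0][1])).round(2),round(o["gripper_width"],4),np.round(o["ft_force"],1))
    d={n:arm.snapshot(n) for n in("scene","wrist")};d["o"]=o;pickle.dump(d,open(sys.argv[1],"wb"))
    nest(d["wrist"],o)
    w=d["wrist"]
    b=[(a,ce,m) for a,ce,_,m in comps(brass(w,110),300)]
    T=np.array(o["tool_pos"]);X=np.array([R[0][0],R[1][0]]);Y=np.array([-X[1],X[0]])
    for a,ce,m in b:
        y,x=np.where(m);k=np.argmin(y);print("brass",a,ce.round(1),"bbox",x.min(),x.max(),y.min(),y.max())
E
python3 nest.py v9.pkl
python3 - <<'E'
from nest import *
w=pickle.load(open("v7.pkl","rb"))["wrist"]
nest(w,{"tool_pos":[.5144,.0251,.1197],"tcp_rot":[[-.438,.899,0],[.899,.438,0],[0,0,-1]]})
for a,ce,_,m in comps(brass(w,110),300):
    y,x=np.where(m);print("v7 brass",a,ce.round(1),x.min(),x.max(),y.min(),y.max())
E
```

```text
[ 0.4644 -0.0437  0.1197] phi 82.11 0.0129 [ 0.7  0.5 -2.5]
far (np.float64(0.0334), array([0.0325, 0.0325, 0.0334, 0.0334, 0.0334])) -y (np.float64(-0.0266), array([-0.0266, -0.0263, -0.0269, -0.0266])) +y (np.float64(0.0287), array([0.029 , 0.0281, 0.0284]))
brass 3022 [260.8 230. ] bbox 228 286 186 284
brass 2077 [354.4 254.2] bbox 311 398 233 277
far (np.float64(0.0364), array([0.0364, 0.0364, 0.0364, 0.0367, 0.0358])) -y (np.float64(-0.03), array([-0.0302, -0.0299, -0.0299, -0.0302])) +y (np.float64(0.0206), array([0.0206, 0.0206, 0.0203]))
v7 brass 3042 [260.6 235.2] 228 287 190 290
```

```bash
cat > foot.py <<'E'
from nest import *
def foot(w,o,zpick):
    T=np.array(o["tool_pos"]);X=np.array([o["tcp_rot"][0][0],o["tcp_rot"][1][0]]);X/=np.hypot(*X);Y=np.array([-X[1],X[0]]);z=T[2]-zpick+.012
    m=brass(w,110)
    at=lambda a,b:(lambda u:m[int(round(u[1])),int(round(u[0]))])(proj(w,[*(T[:2]+a*X+b*Y),z]))
    f=[max(s for s in np.arange(.01,.04,.0003) if at(s,b)) for b in np.arange(-.015,-.006,.0015)]
    g=[min(s for s in np.arange(-.03,-.005,.0003) if at(a,s)) for a in np.arange(.014,.022,.0015)]
    print("foot +x edge",np.median(f).round(4),"-y edge",np.median(g).round(4))
if __name__=="__main__":
    import sys
    d=pickle.load(open(sys.argv[1],"rb"));foot(d["wrist"],d["o"],float(sys.argv[2]))
E
python3 foot.py v9.pkl .0194
python3 -c "
from foot import *
foot(pickle.load(open('v7.pkl','rb'))['wrist'],{'tool_pos':[.5144,.0251,.1197],'tcp_rot':[[-.438,.899,0],[.899,.438,0],[0,0,-1]]},.0179)"
```

```text
foot +x edge 0.0292 -y edge -0.018
foot +x edge 0.0265 -y edge -0.0184
```

Request:
move_arm --delta_pos '[[0.0113,-0.005,-0.02],[0,0,-0.03],[0,0,-0.03],[0,0,-0.03],[0,0,-0.02],[0,0,-0.01],[0,0,-0.006],[0,0,-0.006],[0,0,-0.006],[0,0,0]]' --dr '[[0,0,0],[0,0,0],[0,0,0],[0,0,0],[0,0,0],[0,0,0],[0,0,0],[0,0,0],[0,0,0],[0,0,0]]' --fingers '[-1,-1,-1,-1,-1,-1,-1,-1,-1,-1]'

```text
t: 26.45
tool_pos: [0.4686, -0.0451, 0.0726]
tcp_rot: [[-0.99, 0.139, 0.002], [0.139, 0.99, 0.002], [-0.002, 0.002, -1.0]]
ft_force: [2.6, 3.9, -1.3]
gripper_width: 0.0128
grip_force: 51.2
```

Request:
move_arm --delta_pos '[[0,0,-0.004],[0,0,-0.004],[0,0,-0.004],[0,0,0],[0,0,0],[0,0,0],[0,0,0],[0,0,0],[0,0,0],[0,0,0]]' --dr '[[0,0,0],[0,0,0],[0,0,0],[0,0,0],[0,0,0],[0,0,0],[0,0,0],[0,0,0],[0,0,0],[0,0,0]]' --fingers '[-1,-1,-1,-1,-1,-1,-1,-1,-1,-1]'

```text
t: 27.28
tool_pos: [0.4679, -0.0449, 0.0688]
tcp_rot: [[-0.99, 0.139, 0.0], [0.139, 0.99, 0.002], [0.0, 0.002, -1.0]]
ft_force: [-1.1, 6.3, 3.6]
gripper_width: 0.0127
grip_force: 51.7
```

Request:
move_arm --delta_pos '[[0,0,-0.004],[0,0,-0.003],[0,0,0],[0,0,0],[0,0,0],[0,0,0],[0,0,0],[0,0,0],[0,0,0],[0,0,0]]' --dr '[[0,0,0],[0,0,0],[0,0,0],[0,0,0],[0,0,0],[0,0,0],[0,0,0],[0,0,0],[0,0,0],[0,0,0]]' --fingers '[-1,-1,-1,-1,-1,-1,-1,-1,-1,-1]'

```text
t: 28.12
tool_pos: [0.4679, -0.0449, 0.0687]
tcp_rot: [[-0.99, 0.139, -0.001], [0.139, 0.99, 0.002], [0.001, 0.002, -1.0]]
ft_force: [-10.2, 8.1, 22.0]
gripper_width: 0.0132
grip_force: 54.4
```

Request:
move_arm --delta_pos '[[0,0,0.006],[0,0,0],[0,0,0],[0,0,0],[0,0,0.05],[0,0,0.1],[0,0,0.1],[0.01,0.1,0.02],[0.02,0.12,0],[0.02,0.12,0]]' --dr '[[0,0,0],[0,0,0],[0,0,0],[0,0,0],[0,0,0],[0,0,0],[0,0,0],[0,0,0.05],[0,0,0.05],[0,0,0.05]]' --fingers '[-1,-0.3,-0.3,-0.3,-0.3,-0.3,-0.3,0,0,0]'

```text
t: 28.95
tool_pos: [0.4837, 0.0564, 0.1505]
tcp_rot: [[-0.995, -0.098, 0.003], [-0.098, 0.995, -0.001], [-0.002, -0.001, -1.0]]
ft_force: [-0.4, -0.0, 0.4]
gripper_width: 0.0427
grip_force: 0.0
```

Request:
move_arm --delta_pos '[[0.02,0.12,0],[0.02,0.12,0],[0.02,0.12,0],[0.02,0.12,0],[0.02,0.1,0],[0,0,0],[0,0,0],[0,0,0],[0,0,0],[0,0,0]]' --dr '[[0,0,0.055],[0,0,0.055],[0,0,0.055],[0,0,0.055],[0,0,0.055],[0,0,0],[0,0,0],[0,0,0],[0,0,0],[0,0,0]]' --fingers '[0,0,0,0,0,0,0,0,0,0]'

```text
t: 29.78
tool_pos: [0.5128, 0.2289, 0.1493]
tcp_rot: [[-0.864, -0.503, -0.0], [-0.503, 0.864, -0.0], [0.0, -0.0, -1.0]]
ft_force: [0.4, -0.5, 0.1]
gripper_width: 0.0427
grip_force: 0.0
```

```bash
python3 st.py
python3 - <<'E'
from bench import arm
from h import *
d={n:arm.snapshot(n) for n in("scene","side","wrist")};pickle.dump(d,open("v10.pkl","wb"))
w=d["wrist"]
for a,ce,b,_ in comps(brass(w,110),200):print(a,ce.round(1),onz(w,ce,.02).round(4))
s,i=d["scene"]["pixels"],d["side"]["pixels"]
cv2.imwrite("pics/v10.png",np.hstack([cv2.resize(s[170:260,190:310,::-1],(480,360),interpolation=cv2.INTER_CUBIC),cv2.resize(i[170:260,220:300,::-1],(320,360),interpolation=cv2.INTER_CUBIC)]))
E
```

```text
[0.5128 0.2289 0.1493] phi 120.18 tilt [-0.0003 -0.0004] q [ 0.2   0.2   1.72 -0.    1.22 -1.89] w 0.0427 f [ 0.4 -0.5  0.1]
277 [268.7 192. ] [257, 181, 23, 22] [ 0.4302 -0.0766  0.02  ]
265 [272.6 215.1] [261, 207, 24, 17] [ 0.4888 -0.0025  0.02  ]
314 [347.  288.4] [338, 276, 19, 25] [0.5368 0.2994 0.02  ]
2843 [34.2 83.3] [ 0.5354 -0.0024  0.02  ]
1137 [297.6 218.7] [0.5258 0.2893 0.02  ]
```

View pics/v10.png

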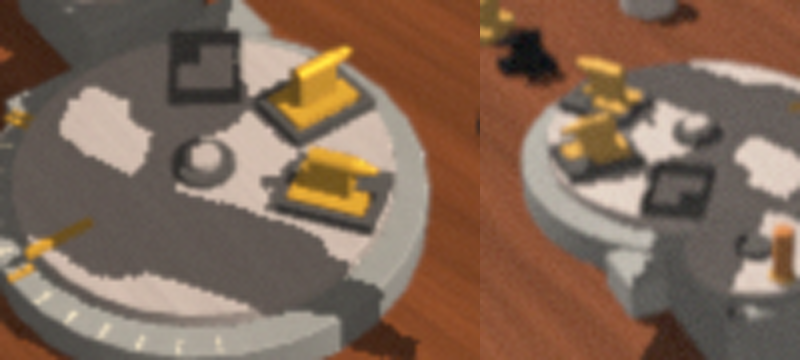

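The crops show both inserts sitting level inside their nests, at (320,90) and (330,185) on the left. The third nest at (205,68) is empty, and the pointer is at its mark at (25,262). Now the third insert.

Request:
move_arm --delta_pos '[[0.035,0.118,0],[0.0357,0.118,0],[0,0,-0.0875],[0,0,-0.0875],[0,0,-0.0875],[0,0,-0.0875],[0,0,-0.0875],[0,0,0],[0,0,0],[0,0,0]]' --dr '[[0,0,0],[0,0,0],[0,0,0],[0,0,0],[0,0,0],[0,0,0],[0,0,0],[0,0,0],[0,0,0],[0,0,0]]' --fingers '[0,0,0,0,0,0,0,0,0,-1]' --newtons 50

```text
t: 30.82
tool_pos: [0.5352, 0.3011, 0.0199]
tcp_rot: [[-0.864, -0.504, 0.002], [-0.504, 0.864, 0.001], [-0.002, -0.001, -1.0]]
ft_force: [0.8, 0.3, -0.3]
gripper_width: 0.0318
grip_force: 0.0
```

Request:
move_arm --delta_pos '[[0,0,0],[0,0,0],[0,0,0],[0,0,0],[0,0,0],[0,0,0.1],[0,0,0.1],[0,0,0.1],[0,0,0.05],[0,0,0]]' --dr '[[0,0,0],[0,0,0],[0,0,0],[0,0,0],[0,0,0],[0,0,0],[0,0,0],[0,0,0],[0,0,0],[0,0,0]]' --fingers '[-1,-1,-1,-1,-1,-1,-1,-1,-1,-1]' --newtons 50

```text
t: 31.65
tool_pos: [0.5369, 0.302, 0.1285]
tcp_rot: [[-0.863, -0.504, 0.009], [-0.504, 0.863, 0.003], [-0.009, -0.002, -1.0]]
ft_force: [1.5, 0.1, -1.9]
gripper_width: 0.013
grip_force: 50.4
```

```bash
python3 st.py
```

```text
[0.5369 0.302  0.1285] phi 120.3 tilt [0.0086 0.0029] q [ 0.32  0.35  1.58  0.    1.2  -1.78] w 0.013 f [ 1.5  0.1 -1.9]
263 [269.  191.9] [257, 181, 23, 22] [ 0.4294 -0.0762  0.02  ]
257 [272.8 215.3] [261, 207, 24, 17] [ 0.4889 -0.0016  0.02  ]
239 [351.7 263.7] [343, 249, 19, 26] [0.4689 0.2605 0.02  ]
```

Request:
move_arm --delta_pos '[[-0.0043,-0.0478,0.007],[-0.0043,-0.0478,0.007],[-0.0043,-0.0478,0.007],[-0.0043,-0.0478,0.007],[-0.0043,-0.0478,0.007],[-0.0043,-0.0478,0.007],[-0.0043,-0.0478,0.007],[-0.0043,-0.0478,0.007],[-0.0043,-0.0478,0.007],[-0.0043,-0.0478,0.007]]' --dr '[[0,0,-0.06],[0,0,-0.06],[0,0,-0.06],[0,0,-0.06],[0,0,-0.06],[0,0,-0.06],[0,0,-0.06],[0,0,-0.06],[0,0,-0.06],[0,0,-0.06]]' --fingers '[-1,-1,-1,-1,-1,-1,-1,-1,-1,-1]'

```text
t: 32.53
tool_pos: [0.5192, 0.1567, 0.1416]
tcp_rot: [[-0.914, 0.406, -0.005], [0.406, 0.914, -0.0], [0.004, -0.002, -1.0]]
ft_force: [0.3, 0.3, -1.7]
gripper_width: 0.0125
grip_force: 50.3
```

Request:
move_arm --delta_pos '[[-0.0043,-0.0478,0],[-0.0043,-0.0478,0],[-0.0043,-0.0478,0],[-0.0043,-0.0478,0],[-0.0043,-0.0478,0],[-0.0043,-0.0478,0],[-0.0043,-0.0478,0],[-0.0043,-0.0478,0],[-0.0043,-0.0478,0],[-0.0043,-0.0478,0]]' --dr '[[0,0,-0.06],[0,0,-0.06],[0,0,-0.06],[0,0,-0.06],[0,0,-0.06],[0,0,-0.06],[0,0,-0.06],[0,0,-0.06],[0,0,-0.06],[0,0,-0.06]]' --fingers '[-1,-1,-1,-1,-1,-1,-1,-1,-1,-1]'

```text
t: 33.37
tool_pos: [0.5063, 0.0138, 0.1417]
tcp_rot: [[-0.208, 0.978, -0.004], [0.978, 0.208, 0.001], [0.002, -0.004, -1.0]]
ft_force: [0.2, 0.3, -3.4]
gripper_width: 0.013
grip_force: 50.3
```

Request:
move_arm --delta_pos '[[-0.0043,-0.0478,0],[-0.0043,-0.0478,0],[-0.0043,-0.0478,0],[-0.0043,-0.0478,0],[-0.0043,-0.0478,0],[-0.0043,-0.0478,0],[-0.0043,-0.0478,0],[-0.0043,-0.0478,0],[-0.0043,-0.0478,0],[-0.0043,-0.0478,0]]' --dr '[[0,0,-0.06],[0,0,-0.06],[0,0,-0.06],[0,0,-0.06],[0,0,-0.06],[0,0,-0.06],[0,0,-0.06],[0,0,-0.06],[0,0,-0.06],[0,0,-0.06]]' --fingers '[-1,-1,-1,-1,-1,-1,-1,-1,-1,-1]'

```text
t: 34.2
tool_pos: [0.4936, -0.1292, 0.1417]
tcp_rot: [[0.669, 0.743, -0.004], [0.743, -0.669, 0.002], [-0.001, -0.004, -1.0]]
ft_force: [-0.1, 1.6, -3.0]
gripper_width: 0.0127
grip_force: 50.3
```

```bash
python3 nest.py v11.pkl
python3 - <<'E'
from h import *
d=pickle.load(open("v11.pkl","rb"));w=d["wrist"]
cv2.imwrite("pics/v11.png",cv2.resize(w["pixels"][90:310,130:390,::-1],(780,660),interpolation=cv2.INTER_CUBIC)[:600])
E
```

```text
[ 0.4936 -0.1292  0.1417] phi -41.98 0.0127 [-0.1  1.6 -3. ]
far (np.float64(0.0388), array([0.0379, 0.0379, 0.0388, 0.0388, 0.0391])) -y (np.float64(-0.0305), array([-0.0305, -0.0311, -0.0302, -0.0308])) +y (np.float64(0.026), array([0.026 , 0.026 , 0.0257]))
brass 2654 [143.2  22.7] bbox 86 180 0 60
brass 2620 [160.2 141.1] bbox 117 200 107 172
brass 4173 [256.2 224.7] bbox 226 286 182 300
brass 349 [504.6 242.5] bbox 495 511 220 265
```

View pics/v11.png

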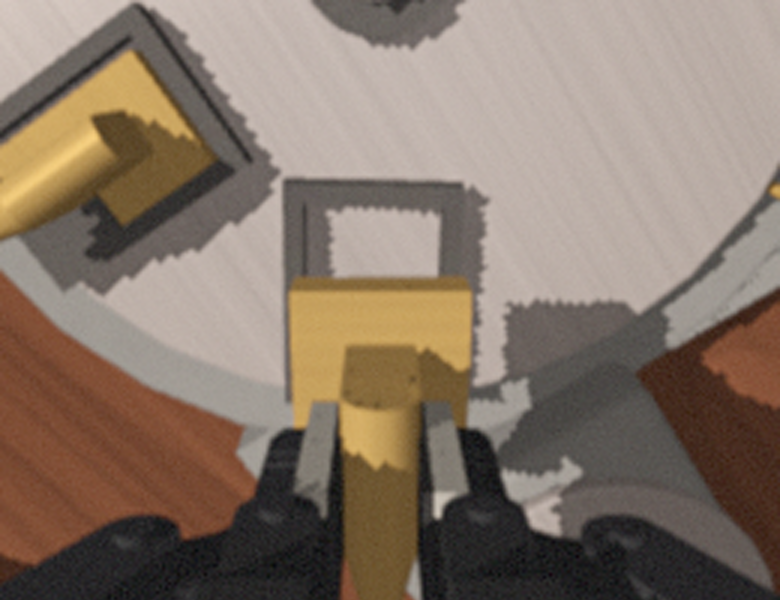

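The wrist crop shows the third insert held straight over the nest. The foot's inner top edge runs (290,291)-(472,292). The nest's inner edge runs (284,180)-(463,185), with a shadow to its right, and the side walls are at x≈284-290 and x≈463.

Run:
```python
from h import *
d=pickle.load(open("v11.pkl","rb"));w=d["wrist"];o=d["o"]
T=np.array(o["tool_pos"])[:2];R=np.array(o["tcp_rot"]);X=-R[:2,0];X/=np.hypot(*X);Y=np.array([-X[1],X[0]])
g=lambda x,y,z:(lambda p:np.array([(p-T)@X,(p-T)@Y]).round(4))(onz(w,(130+x/3,90+y/3),z)[:2])
zt=o["tool_pos"][2]-.0194+.012
print("foot top edge",g(290,291,zt),g(472,292,zt),"bottom",g(292,278,zt-.012),g(472,278,zt-.012))
for z in(.058,.048):print(z,"nest inner",g(284,180,z),g(463,185,z),"left lower",g(289,390,z))
print("X",X,"Y",Y)
```

```text
foot top edge [-0.0279 -0.0156] [-0.0275  0.0199] bottom [-0.0273 -0.0165] [-0.0271  0.0212]
0.058 nest inner [-0.0388 -0.0252] [-0.0371  0.0254] left lower [ 0.0253 -0.0261]
0.048 nest inner [-0.0374 -0.0264] [-0.0356  0.0264] left lower [ 0.0295 -0.0274]
X [-0.66888288 -0.74336781] Y [ 0.74336781 -0.66888288]
```

Request:
move_arm --delta_pos '[[-0.002,0.0077,-0.02],[0,0,-0.04],[0,0,-0.04],[0,0,-0.04],[0,0,-0.03],[0,0,-0.02],[0,0,-0.01],[0,0,-0.01],[0,0,-0.01],[0,0,0]]' --dr '[[0,0,-0.009],[0,0,0],[0,0,0],[0,0,0],[0,0,0],[0,0,0],[0,0,0],[0,0,0],[0,0,0],[0,0,0]]' --fingers '[-1,-1,-1,-1,-1,-1,-1,-1,-1,-1]'

```text
t: 35.13
tool_pos: [0.4947, -0.1271, 0.078]
tcp_rot: [[0.676, 0.737, -0.0], [0.737, -0.676, -0.0], [-0.0, 0.0, -1.0]]
ft_force: [-0.9, -0.8, -3.2]
gripper_width: 0.0128
grip_force: 50.2
```

Request:
move_arm --delta_pos '[[0,0,0],[0,0,0],[0,0,-0.005],[0,0,-0.005],[0,0,0],[0,0,0],[0,0,0],[0,0,0],[0,0,0],[0,0,0]]' --dr '[[0,0,0],[0,0,0],[0,0,0],[0,0,0],[0,0,0],[0,0,0],[0,0,0],[0,0,0],[0,0,0],[0,0,0]]' --fingers '[-1,-1,-1,-1,-1,-1,-1,-1,-1,-1]'

```text
t: 35.97
tool_pos: [0.4946, -0.1269, 0.0752]
tcp_rot: [[0.676, 0.737, -0.0], [0.737, -0.676, 0.0], [-0.0, -0.0, -1.0]]
ft_force: [-0.6, -0.2, -2.4]
gripper_width: 0.0127
grip_force: 50.1
```

Request:
move_arm --delta_pos '[[0,0,-0.006],[0,0,-0.006],[0,0,-0.006],[0,0,-0.004],[0,0,0],[0,0,0],[0,0,0],[0,0,0],[0,0,0],[0,0,0]]' --dr '[[0,0,0],[0,0,0],[0,0,0],[0,0,0],[0,0,0],[0,0,0],[0,0,0],[0,0,0],[0,0,0],[0,0,0]]' --fingers '[-1,-1,-1,-1,-1,-1,-1,-1,-1,-1]'

```text
t: 36.8
tool_pos: [0.4948, -0.127, 0.069]
tcp_rot: [[0.676, 0.737, 0.0], [0.737, -0.676, -0.0], [0.0, 0.0, -1.0]]
ft_force: [-3.0, 0.7, 5.2]
gripper_width: 0.0123
grip_force: 51.3
```

Request:
move_arm --delta_pos '[[0,0,0],[0,0,0],[0,0,0],[0,0,0.07],[0,0,0.1],[0,0,0.11],[-0.015,-0.09,0],[-0.015,-0.09,0],[-0.015,-0.09,0],[-0.015,-0.09,0]]' --dr '[[0,0,0],[0,0,0],[0,0,0],[0,0,0],[0,0,0],[0,0,0],[0,0,0.06],[0,0,0.06],[0,0,0.06],[0,0,0.06]]' --fingers '[-0.3,-0.3,-0.3,-0.3,-0.3,-0.3,-0.1,-0.1,-0.1,-0.1]' --newtons 20

```text
t: 37.63
tool_pos: [0.4767, -0.2362, 0.1528]
tcp_rot: [[0.352, 0.936, 0.001], [0.936, -0.352, -0.001], [-0.0, 0.001, -1.0]]
ft_force: [1.1, 0.1, -0.3]
gripper_width: 0.0386
grip_force: 0.0
```

Request:
move_arm --delta_pos '[[0,-0.06,0],[0,-0.06,0],[0,0,0],[0,0,0],[0,0,0],[0,0,0],[0,0,0],[0,0,0],[0,0,0],[0,0,0]]' --dr '[[0,0,0.06],[0,0,0.06],[0,0,0.06],[0,0,0.06],[0,0,0],[0,0,0],[0,0,0],[0,0,0],[0,0,0],[0,0,0]]' --fingers '[-0.1,-0.1,-0.1,-0.1,-0.1,-0.1,-0.1,-0.1,-0.1,-0.1]'

```text
t: 38.47
tool_pos: [0.4767, -0.2708, 0.1526]
tcp_rot: [[-0.012, 1.0, 0.0], [1.0, 0.012, -0.0], [-0.0, 0.0, -1.0]]
ft_force: [0.2, 0.1, -1.1]
gripper_width: 0.0385
grip_force: 0.0
```

```bash
python3 st.py
python3 - <<'E'
from bench import arm
from h import *
d={n:arm.snapshot(n) for n in("scene","side","wrist")};pickle.dump(d,open("v12.pkl","wb"))
s,i,w=d["scene"],d["side"],d["wrist"]
for c,nm in((s,"scene"),(i,"side"),(w,"wrist")):
    for a,ce,b,_ in comps(brass(c,110),25):
        if np.hypot(*(onz(c,ce,.06)[:2]-[.5,-.06]))<.3:print(nm,a,ce.round(1),b)
for n,p in(("up",(.518,.029)),("mid",(.465,-.0448)),("low",(.4948,-.127))):
    print(n,[proj(c,[*p,.07]).round(1) for c in(s,i,w)])
print("handle",[proj(c,[.4765,-.2915,.098]).round(1) for c in(s,i,w)],wood(s,(208,146),12)[:2],wood(i,(294,233),12)[:2])
E
```

```text
[ 0.4767 -0.2708  0.1526] phi 0.66 tilt [ 0.0001 -0.0001] q [-0.74  0.16  1.75  0.    1.23 -0.75] w 0.0385 f [ 0.2  0.1 -1.1]
190 [241.1 183.8] [234, 171, 14, 21] [ 0.4631 -0.1605  0.02  ]
275 [268.8 192. ] [257, 181, 23, 22] [ 0.43   -0.0765  0.02  ]
264 [272.7 215.1] [262, 207, 23, 17] [ 0.4887 -0.0024  0.02  ]
scene 65 [207.5 146.4] [205, 140, 7, 14]
scene 189 [241.1 183.8] [234, 171, 14, 21]
scene 275 [268.7 192. ] [257, 181, 23, 22]
scene 263 [272.7 215.1] [262, 207, 23, 17]
scene 71 [201.5 231.4] [192, 224, 21, 17]
side 295 [249.9 197.6] [240, 184, 20, 27]
side 124 [268.9 213.7] [263, 205, 14, 16]
wrist 2133 [281.5  16.5] [245, 0, 80, 43]
wrist 109 [409.5 105.5] [405, 95, 10, 21]
wrist 103 [400.9 108.9] [397, 98, 10, 21]
wrist 630 [255.8 231.6] [246, 211, 22, 41]
up [array([273.3, 213.8]), array([250.3, 191.1]), array([ 335. , -305.1])]
mid [array([267.8, 190.7]), array([248.1, 204.7]), array([ 242.2, -137.3])]
low [array([240.1, 181.9]), array([268.8, 213.2]), array([283.1,   9.6])]
handle [array([207.1, 146.2]), array([294.8, 233.1]), array([255.5, 231. ])] (117, array([204.4017094 , 143.95726496])) (28, array([294.78571429, 232.60714286]))
```

Request:
move_arm --delta_pos '[[0,-0.069,0],[0,0,0],[0,0,-0.066],[0,0,-0.066],[0,0,-0.066],[0,0,0],[0,0,0],[0,0,0],[0,0,0],[0,0,0]]' --dr '[[0,0,-0.007],[0,0,0],[0,0,0],[0,0,0],[0,0,0],[0,0,0],[0,0,0],[0,0,0],[0,0,0],[0,0,0]]' --fingers '[-0.1,-0.1,-0.1,-0.1,-0.1,-0.1,-0.1,-1,-1,-1]' --newtons 20

```text
t: 39.5
tool_pos: [0.4776, -0.2925, 0.095]
tcp_rot: [[-0.001, 1.0, 0.002], [1.0, 0.001, -0.002], [-0.002, 0.002, -1.0]]
ft_force: [-0.1, 0.5, 3.5]
gripper_width: 0.0154
grip_force: 20.3
```

Run:
```python
import numpy as np
def circ(a0,step,n):
    a=np.radians(a0-step*np.arange(n+1));p=.04*np.c_[np.cos(a),np.sin(a)]/.3
    return np.diff(p,axis=0).round(4).tolist()
for i in range(2):print(circ(-95-180*i,18,10))
print(circ(-95,4,1))
```

```text
[[-0.0405, 0.0101], [-0.0354, 0.0221], [-0.0268, 0.032], [-0.0156, 0.0387], [-0.0029, 0.0416], [0.0101, 0.0405], [0.0221, 0.0354], [0.032, 0.0268], [0.0387, 0.0156], [0.0416, 0.0029]]
[[0.0405, -0.0101], [0.0354, -0.0221], [0.0268, -0.032], [0.0156, -0.0387], [0.0029, -0.0416], [-0.0101, -0.0405], [-0.0221, -0.0354], [-0.032, -0.0268], [-0.0387, -0.0156], [-0.0416, -0.0029]]
[[-0.0092, 0.0011]]
```

Request:
move_arm --delta_pos '[[-0.0405,0.0101,0],[-0.0354,0.0221,0],[-0.0268,0.032,0],[-0.0156,0.0387,0],[-0.0029,0.0416,0],[0.0101,0.0405,0],[0.0221,0.0354,0],[0.032,0.0268,0],[0.0387,0.0156,0],[0.0416,0.0029,0]]' --dr '[[0,0,0],[0,0,0],[0,0,0],[0,0,0],[0,0,0],[0,0,0],[0,0,0],[0,0,0],[0,0,0],[0,0,0]]' --fingers '[-1,-1,-1,-1,-1,-1,-1,-1,-1,-1]'

```text
t: 40.33
tool_pos: [0.4852, -0.2125, 0.0949]
tcp_rot: [[-0.002, 1.0, 0.002], [1.0, 0.002, -0.004], [-0.004, 0.002, -1.0]]
ft_force: [-3.0, -9.3, 4.1]
gripper_width: 0.0152
grip_force: 21.2
```

Request:
move_arm --delta_pos '[[0.0405,-0.0101,0],[0.0354,-0.0221,0],[0.0268,-0.032,0],[0.0156,-0.0387,0],[0.0029,-0.0416,0],[-0.0101,-0.0405,0],[-0.0221,-0.0354,0],[-0.032,-0.0268,0],[-0.0387,-0.0156,0],[-0.0416,-0.0029,0]]' --dr '[[0,0,0],[0,0,0],[0,0,0],[0,0,0],[0,0,0],[0,0,0],[0,0,0],[0,0,0],[0,0,0],[0,0,0]]' --fingers '[-1,-1,-1,-1,-1,-1,-1,-1,-1,-1]'

```text
t: 41.17
tool_pos: [0.4784, -0.2926, 0.0949]
tcp_rot: [[-0.0, 1.0, 0.004], [1.0, 0.001, -0.002], [-0.002, 0.004, -1.0]]
ft_force: [2.1, 3.5, 6.0]
gripper_width: 0.0155
grip_force: 21.4
```

```bash
python3 st.py
python3 - <<'E'
from bench import arm
from h import *
s=arm.snapshot("scene")
for a,ce,b,_ in comps(brass(s,110),12):
    p=onz(s,ce,.05)[:2]-[.5602,-.0563]
    if np.hypot(*p)<.25:print(a,ce.round(1),b,np.hypot(*p).round(3),np.degrees(np.arctan2(p[1],p[0])).round(1))
E
```

```text
[ 0.4784 -0.2926  0.0949] phi 0.03 tilt [ 0.0041 -0.0016] q [-0.77  0.26  1.76  0.    1.11 -0.77] w 0.0155 f [2.1 3.5 6. ]
217 [249.6 184.2] [241, 171, 17, 23] [ 0.4464 -0.1411  0.02  ]
276 [273.1 197.4] [262, 188, 23, 19] [ 0.4373 -0.0516  0.02  ]
258 [268.3 221.3] [257, 211, 23, 21] [0.5139 0.0055 0.02  ]
219 [249.7 184.2] [241, 171, 17, 23] 0.11 -146.8
278 [273.  197.5] [262, 188, 23, 19] 0.104 165.3
22 [193.9 199.3] [191, 198, 7, 4] 0.141 -64.4
260 [268.3 221.3] [257, 211, 23, 21] 0.086 108.1
53 [199.1 221.9] [191, 219, 18, 7] 0.116 -24.9
17 [194.8 237.8] [192, 236, 7, 5] 0.15 -5.0
```

Request:
move_arm --delta_pos '[[-0.0405,0.0101,0],[-0.0354,0.0221,0],[-0.0268,0.032,0],[-0.0156,0.0387,0],[-0.0029,0.0416,0],[0.0101,0.0405,0],[0.0221,0.0354,0],[0.032,0.0268,0],[0.0387,0.0156,0],[0.0416,0.0029,0]]' --dr '[[0,0,0],[0,0,0],[0,0,0],[0,0,0],[0,0,0],[0,0,0],[0,0,0],[0,0,0],[0,0,0],[0,0,0]]' --fingers '[-1,-1,-1,-1,-1,-1,-1,-1,-1,-1]'

```text
t: 42.1
tool_pos: [0.4852, -0.2126, 0.095]
tcp_rot: [[-0.002, 1.0, 0.002], [1.0, 0.002, -0.004], [-0.004, 0.002, -1.0]]
ft_force: [-3.7, -8.7, 4.2]
gripper_width: 0.0152
grip_force: 21.4
```

Request:
move_arm --delta_pos '[[0.0405,-0.0101,0],[0.0354,-0.0221,0],[0.0268,-0.032,0],[0.0156,-0.0387,0],[0.0029,-0.0416,0],[-0.0101,-0.0405,0],[-0.0221,-0.0354,0],[-0.032,-0.0268,0],[-0.0387,-0.0156,0],[-0.0416,-0.0029,0]]' --dr '[[0,0,0],[0,0,0],[0,0,0],[0,0,0],[0,0,0],[0,0,0],[0,0,0],[0,0,0],[0,0,0],[0,0,0]]' --fingers '[-1,-1,-1,-1,-1,-1,-1,-1,-1,-1]'

```text
t: 42.93
tool_pos: [0.4783, -0.2926, 0.095]
tcp_rot: [[-0.001, 1.0, 0.004], [1.0, 0.001, -0.002], [-0.002, 0.004, -1.0]]
ft_force: [2.2, 2.2, 5.7]
gripper_width: 0.0148
grip_force: 21.5
```

Request:
move_arm --delta_pos '[[-0.0405,0.0101,0],[-0.0354,0.0221,0],[-0.0268,0.032,0],[-0.0156,0.0387,0],[-0.0029,0.0416,0],[0.0101,0.0405,0],[0.0221,0.0354,0],[0.032,0.0268,0],[0.0387,0.0156,0],[0.0416,0.0029,0]]' --dr '[[0,0,0],[0,0,0],[0,0,0],[0,0,0],[0,0,0],[0,0,0],[0,0,0],[0,0,0],[0,0,0],[0,0,0]]' --fingers '[-1,-1,-1,-1,-1,-1,-1,-1,-1,-1]'

```text
t: 43.77
tool_pos: [0.4852, -0.2125, 0.0949]
tcp_rot: [[-0.002, 1.0, 0.002], [1.0, 0.002, -0.004], [-0.004, 0.002, -1.0]]
ft_force: [-3.0, -9.5, 4.2]
gripper_width: 0.0152
grip_force: 21.4
```

Request:
move_arm --delta_pos '[[0.0405,-0.0101,0],[0.0354,-0.0221,0],[0.0268,-0.032,0],[0.0156,-0.0387,0],[0.0029,-0.0416,0],[-0.0101,-0.0405,0],[-0.0221,-0.0354,0],[-0.032,-0.0268,0],[-0.0387,-0.0156,0],[-0.0416,-0.0029,0]]' --dr '[[0,0,0],[0,0,0],[0,0,0],[0,0,0],[0,0,0],[0,0,0],[0,0,0],[0,0,0],[0,0,0],[0,0,0]]' --fingers '[-1,-1,-1,-1,-1,-1,-1,-1,-1,-1]'

```text
t: 44.6
tool_pos: [0.4784, -0.2926, 0.095]
tcp_rot: [[-0.0, 1.0, 0.004], [1.0, 0.0, -0.002], [-0.002, 0.004, -1.0]]
ft_force: [2.6, 2.7, 5.9]
gripper_width: 0.0154
grip_force: 21.5
```

Request:
move_arm --delta_pos '[[-0.0405,0.0101,0],[-0.0354,0.0221,0],[-0.0268,0.032,0],[-0.0156,0.0387,0],[-0.0029,0.0416,0],[0.0101,0.0405,0],[0.0221,0.0354,0],[0.032,0.0268,0],[0.0387,0.0156,0],[0.0416,0.0029,0]]' --dr '[[0,0,0],[0,0,0],[0,0,0],[0,0,0],[0,0,0],[0,0,0],[0,0,0],[0,0,0],[0,0,0],[0,0,0]]' --fingers '[-1,-1,-1,-1,-1,-1,-1,-1,-1,-1]'

```text
t: 45.43
tool_pos: [0.4852, -0.2126, 0.095]
tcp_rot: [[-0.002, 1.0, 0.002], [1.0, 0.002, -0.004], [-0.004, 0.002, -1.0]]
ft_force: [-3.1, -8.5, 4.3]
gripper_width: 0.015
grip_force: 21.4
```

Request:
move_arm --delta_pos '[[0.0405,-0.0101,0],[0.0354,-0.0221,0],[0.0268,-0.032,0],[0.0156,-0.0387,0],[0.0029,-0.0416,0],[-0.0101,-0.0405,0],[-0.0221,-0.0354,0],[-0.032,-0.0268,0],[-0.0387,-0.0156,0],[-0.0416,-0.0029,0]]' --dr '[[0,0,0],[0,0,0],[0,0,0],[0,0,0],[0,0,0],[0,0,0],[0,0,0],[0,0,0],[0,0,0],[0,0,0]]' --fingers '[-1,-1,-1,-1,-1,-1,-1,-1,-1,-1]'

```text
t: 46.27
tool_pos: [0.4784, -0.2926, 0.095]
tcp_rot: [[-0.001, 1.0, 0.004], [1.0, 0.001, -0.002], [-0.002, 0.004, -1.0]]
ft_force: [1.8, 2.1, 5.8]
gripper_width: 0.0149
grip_force: 21.5
```

Run:
```python
from bench import arm
from h import *
print(arm.observe()["tool_pos"])
s=arm.snapshot("scene")
for a,ce,b,_ in comps(brass(s,110),12):
    p=onz(s,ce,.05)[:2]-[.5602,-.0563]
    if np.hypot(*p)<.25:print(a,ce.round(1),b,np.hypot(*p).round(3),np.degrees(np.arctan2(p[1],p[0])).round(1))
```

```text
[ 0.47835929 -0.29263184  0.09497625]
266 [270.4 193.9] [259, 184, 23, 20] 0.106 174.2
58 [199.9 198.9] [191, 196, 21, 6] 0.126 -67.6
276 [272.3 216.9] [261, 207, 23, 20] 0.091 120.4
235 [244.8 232.3] [238, 221, 16, 23] 0.079 55.8
15 [194.8 237.8] [192, 236, 7, 5] 0.15 -5.0
```

Request:
move_arm --delta_pos '[[-0.006,0.0006,0],[-0.0065,0.0007,0],[0,0,0],[0,0,0],[0,0,0],[0,0,0],[0,0,0],[0,0,0],[0,0,0],[0,0,0]]' --dr '[[0,0,0],[0,0,0],[0,0,0],[0,0,0],[0,0,0],[0,0,0],[0,0,0],[0,0,0],[0,0,0],[0,0,0]]' --fingers '[-1,-1,-1,-1,-1,-1,-1,-1,-1,-1]'

```text
t: 47.15
tool_pos: [0.4742, -0.2921, 0.0949]
tcp_rot: [[-0.001, 1.0, 0.002], [1.0, 0.001, -0.002], [-0.002, 0.002, -1.0]]
ft_force: [-0.5, -0.2, 8.4]
gripper_width: 0.015
grip_force: 21.7
```

Request:
move_arm --delta_pos '[[0,0,0],[0,0,0],[0,0,0],[0,0,0.1],[0,0,0.12],[0,0,0.12],[0,0.1,0.1],[0,0.12,0.05],[0,0.12,0],[0,0,0]]' --dr '[[0,0,0],[0,0,0],[0,0,0],[0,0,0],[0,0,0],[0,0,0],[0,0,0],[0,0,0],[0,0,0],[0,0,0]]' --fingers '[-0.2,-0.2,-0.2,-0.2,-0.2,0,1,1,1,1]'

```text
t: 47.98
tool_pos: [0.4734, -0.185, 0.2407]
tcp_rot: [[-0.005, 1.0, 0.002], [1.0, 0.005, 0.002], [0.002, 0.002, -1.0]]
ft_force: [0.1, 0.1, -0.6]
gripper_width: 0.0853
grip_force: 0.0
```

```bash
python3 chk.py v13.pkl
python3 - <<'E'
from h import *
d=pickle.load(open("v13.pkl","rb"));s,i,w=d["scene"],d["side"],d["wrist"]
print("handle obs",[(b,ce.round(1)) for a,ce,b,_ in comps(brass(i,110),15) if abs(ce[0]-293)<12 and abs(ce[1]-233)<15])
a=cv2.resize(w["pixels"][0:260,90:440,::-1],(480,357),interpolation=cv2.INTER_CUBIC);b=cv2.resize(s["pixels"][130:249,185:292,::-1],(320,357),interpolation=cv2.INTER_CUBIC)
cv2.imwrite("pics/v13.png",np.hstack([a,b]))
E
```

```text
[ 0.47273237 -0.18958337  0.23906429]
76 [389.7   2.4] [381, 0, 17, 8] r 0.0764 ang 43.61
1736 [255.6  30. ] [223, 7, 59, 51] r 0.0924 ang 163.74
53 [451.5  79.8] [444, 78, 15, 5] r 0.1402 ang -10.03
196 [361.9 155.4] [354, 133, 16, 46] r 0.1211 ang -68.4
46 [360.  173.6] [357, 167, 7, 14] r 0.143 ang -71.75
218 [257.  259.9] [251, 248, 14, 28] r 0.2744 ang -108.23
110 [393.8 267. ] [383, 261, 22, 13] r 0.292 ang -68.26
54 [208.3 147. ] [205, 140, 7, 13] r 0.3038 ang -113.21
145 [149.  181.8] [138, 174, 22, 14] r 0.2985 ang -68.93
266 [270.4 193.9] [259, 184, 23, 20] r 0.1063 ang 173.95
22 [151.8 193.4] [144, 189, 17, 7] r 0.2662 ang -60.66
61 [199.8 198.7] [191, 196, 21, 6] r 0.1264 ang -67.8
276 [272.3 217.1] [261, 208, 23, 19] r 0.0906 ang 120.06
236 [244.6 232.3] [238, 221, 15, 23] r 0.0793 ang 55.5
15 [194.8 237.8] [192, 236, 7, 5] r 0.1501 ang -4.96
8 [173.5 258.5] [170, 255, 8, 8] r 0.2307 ang 0.67
8 [184.5 268.5] [181, 265, 8, 8] r 0.2354 ang 11.58
8 [198.5 281.5] [195, 278, 8, 8] r 0.2526 ang 23.87
[array([256.5, 262.4]), array([207.9, 145.8]), array([293.9, 233.4])]
handle obs []
```

View pics/v13.png

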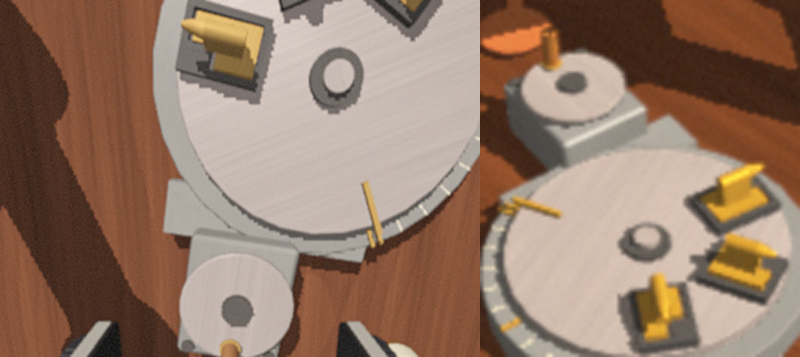

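The last picture shows the pointer's tip at the double mark (375,238), the crank handle pointing away from the plate, and all three inserts level in their nests. Handing in.

```bash
python3 -c "
from bench import arm
print(arm.finish_job())"
```

```text
the job is handed in; nothing more can be done
None
```

The job is handed in: in the last pictures all three bronze inserts sit level in their pockets, the pointer stands at the double mark, and I moved nothing else on the bench.

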